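# Load the ultrasonic cleaner with soldered lanterns

## Robot

A 6-joint arm with a two-finger parallel gripper is mounted at the origin on the work surface. World frame = base frame: x ahead of the robot, y to its left, z up, the work surface at z = 0. Lengths are in m, angles in rad, forces in N, time in s.
With the tool pointing down it reaches from about 0.375 to 0.9 m from the base axis. Payload 3.1 kg.
Tool frame: the origin (TCP) lies at the very end of the fingers, on their centre line; the grasp point (between the pads) lies 19 mm behind it; z points along the fingers, y is the line along which they close (so a half turn about z gives the same grasp; the last joint's range is limited). The gripper opens to 85 mm and grips with 20 to 120 N. Pads are 22 mm wide; open, the fingers measure 114 mm over their backs; the gripper's body (76 mm by 85 mm) begins 54 mm behind the grasp point. The pads swing forward as they close: fully open they stand 13 mm farther back than shut.
Start: joints at [1.103, 0.527, 1.433, -0, 1.181, -0.178], TCP at [0.179, 0.599, 0.231] pointing down, gripper open.
Joint ranges: [-3.08, 3.08], [-0.75, 2.2], [0.22, 2.44], [-1.43, 4.57], [0, 2.65], [-2.85, 2.85]. Speed limits (rad/s): [2.79, 2.79, 3.14, 3.14, 3.14, 3.14].

## Interface

Orientations are given as a unit quaternion [x, y, z, w].
In Python, from station import telemetry, snapshot, ticket gives the robot as it stands.
- The arm moves only by the tool move_arm, never from a script. Its argument "commands" is text: rows parted by semicolons, each of 7 numbers parted by spaces: the shift along the tool's x, y, z in mm, then the turn, a rotation vector about the tool's x, y, z in degrees, then the opening, from -1 (shut) to 1 (fully open). A call has exactly 5 rows; each row is the pose to reach, as a shift and turn from the pose commanded when the call began, along the tool's axes at that moment; what a row does not reach only later rows make up. A row lasts 1/8 s, in which the tool goes at most 62.5 mm and 10.7 degrees, less where a joint would pass 70% of its speed; a pose out of reach is approached as far as the arm can. A call with a gripper value outside its range is refused whole. The fingers move at their own pace and stop on an object; "grip_force" is the grip in N (left out, the last holds). Time passes only in rows, so rows that repeat a pose let the fingers close, or fill a call up. It gives the time, the measured TCP pose, the force, the opening and the grip force at its end, in the units of the state.
- telemetry.sense(): the state, without advancing time (a new reading comes with each control period).
- snapshot(name): name is "scene" or "top" or "wrist"; returns a dict with "image" (420x560x3 uint8, red, green, blue), "fx", "fy", "cx", "cy" (pixels), "pose" (4x4, takes a point from camera to world coordinates). Camera axes: x right, y down, z forward; pixel columns grow to the right and rows downward; lengths in m; the calibration is good to about 2 mm. A picture is of the moment at which its call begins. There is no depth.
- ticket.sign_off(): hands the job in; it is judged then, once.
The state is a dict: "t": time; "q": joint angles; "qd": joint speeds; "tau": joint torques, N m; "tcp_pos": TCP position; "tool_rot": TCP orientation; "force": force on the tool from outside, world axes, zero at the start; "ft_torque": the same for the moment, N m; "finger_gap": opening from 0.0 (shut) to 1.0 (fully open); "gripper_force": force on a finger pad.
Only numpy, scipy, OpenCV 4.12 (cv2) and the standard library are available. Lean on these libraries where they do the work, as an engineer would, in place of code of your own. Each camera call takes 0.05 s, during which the arm holds its last target. There are 200 camera calls.

## Task

Load the ultrasonic cleaner with the freshly soldered glass lanterns: first push its red stop button fully in and let it stay in while you work, lift the lid off the tank by its knob and lay it flat on the rubber mat. Then lift every lantern off its hook and set it down gently, upright, on the tank floor; when all are in, put the lid back square so that it covers the tank, and last turn the stop button clockwise until it pops back out, and let go. Leave the other things on the bench where they are; if something gets knocked out of place, put it right.

Things in the scene. Friction and masses are not known exactly. Their poses are not given: they have to be found in the camera images.
- tank: ultrasonic cleaner: an oblong open steel tank 166 mm (its x) by 236 mm (its y) outside, 124 mm tall, walls 8 mm, opening 150 x 220 mm; inner floor 40 mm above the origin, so 84 mm deep. Origin: centre of its underside on the table. Fixed
- lid: the cleaner's loose flat steel lid, 190 mm (its x) by 260 mm (its y), 5 mm thick, simply lying on the tank's rim (no skirt). Origin: centre of its underside; z up through the knob. 0.4 to 0.65 kg
- lid_knob (a point): mid-height of the round black knob at the middle of the lid: 32 mm in diameter, 30 mm tall, 12 to 42 mm above the lid's underside; this point is 27 mm above the underside
- mat: dark rubber mat, 230 mm (its x) by 300 mm (its y), 4 mm thick, lying on the bench. Origin: centre of its underside. Fixed
- rack: drip rack: four steel hooks (7 mm wire) in a row at y = -132, -44, 44, 132 mm, on a crossbar 78 mm behind (+x; top 238 mm up). Origin: on the table under the hooks' low points, which are 225 mm up (wire centre). Each hook's tip turns up towards -x, 18 mm in front of the low point and 12 mm higher: a bail must rise 16 mm, then go 30 mm to -x, to be clear. Fixed
- stop_top (a point): top centre of the red mushroom stop button on a grey box (100 x 100 x 55 mm). The cap is a round 40 mm disc, 26 mm tall, whose top stands 97 mm above the table when up and 89 mm when pressed in; the box's top is at 55 mm
- stop_press (a joint): how far the stop button is pushed in, m: 0 up (ready), 0.008 fully in (stopped). About 5 to 8 N push it in; it then stays in until its cap is turned
- stop_turn (a joint): turn of the button's cap, rad, clockwise seen from above: 0 at rest, end stop at 1.2. Turning a pressed-in cap clockwise by about 1 rad lifts it all the way out; it springs back to 0 when let go
- lantern0: small square leaded-glass lantern, dark metal edges: body 44 x 44 mm, 50 mm tall, with a 5 mm wire bail over it in its y-z plane (32 mm wide, its top 77 mm above the underside). Origin: centre of its underside; z up through the bail, x and y square to its sides (grip along y). Hangs by the bail on a hook of the rack, 140 g. May be absent
- lantern1: small square leaded-glass lantern, dark metal edges: body 44 x 44 mm, 50 mm tall, with a 5 mm wire bail over it in its y-z plane (32 mm wide, its top 77 mm above the underside). Origin: centre of its underside; z up through the bail, x and y square to its sides (grip along y). Hangs by the bail on a hook of the rack, 140 g. May be absent
- lantern2: small square leaded-glass lantern, dark metal edges: body 44 x 44 mm, 50 mm tall, with a 5 mm wire bail over it in its y-z plane (32 mm wide, its top 77 mm above the underside). Origin: centre of its underside; z up through the bail, x and y square to its sides (grip along y). Hangs by the bail on a hook of the rack, 140 g. May be absent
- lantern3: small square leaded-glass lantern, dark metal edges: body 44 x 44 mm, 50 mm tall, with a 5 mm wire bail over it in its y-z plane (32 mm wide, its top 77 mm above the underside). Origin: centre of its underside; z up through the bail, x and y square to its sides (grip along y). Hangs by the bail on a hook of the rack, 140 g. May be absent
- spool: a reel of solder, 48 mm across, 40 mm tall; a bystander, to be left alone
- flux_jar: a jar 52 mm across, 60 mm tall; a bystander, to be left alone
- cutter: a hand tool with a wooden handle, 160 mm long; a bystander, to be left alone
- offcuts: a slab of green glass 70 x 90 x 24 mm; a bystander, to be left alone
- sponge_dish: a white dish 90 x 70 x 22 mm; a bystander, to be left alone
- flux_brush: a brush 170 mm long; a bystander, to be left alone
- water_jar: a glass jar 70 mm across, 80 mm tall; a bystander, to be left alone
- jig_block: a plywood block 60 x 100 x 30 mm; a bystander, to be left alone
There are look-alikes about, which are no part of the job. What is shaped like the lantern3 but blue, green or pink is not meant.

How it is judged:
By the outcome, as a careful person would: the job done as asked, in the order asked, and still so for the second after the job is handed in, with the robot touching nothing.
Of lantern0, lantern1, lantern2, lantern3 only 2 to 3 are there at a start; the rules pass over those that are not, and their reading is None.
At some moment in a run one of lid may be knocked a few centimetres aside while the robot is not near it.
It also fails if it takes over 210 s, if anything falls off the work surface, if the arm or the gripper's body presses on something with over 40 N, if the wrist force passes 120 N, or if a joint passes its speed limit or range.

## Working session

There is one attempt and no reset: what is moved stays moved. The work goes in short steps, Python scripts to look and compute and a tool call to move; the robot and the scene stay as the last step left them, time stands still between calls to the robot, and variables do not carry over. Pictures are saved under pics/ and viewed, at most 14 in all, crops included, and the job is handed in when it is done.

Besides the shell and the picture viewer there is one more tool, called after ">>>" by a JSON object that holds its "fn" and its "kwargs", one argument or row to a line. move_arm: Moves the arm, as the interface text tells. Its arguments: {"type":"object","properties":{"commands":{"type":"string"},"grip_force":{"type":"number"}},"required":["commands"]}

```bash
ls; mkdir -p pics
python3 - <<'E'
from station import telemetry, snapshot
import cv2, numpy as np
print(telemetry.sense())
for n in ("scene","top"):
    s=snapshot(n); cv2.imwrite(f"pics/{n}0.png",s["image"][:,:,::-1]); np.savez(f"pics/{n}0.npz",**s)
    print(n,s["fx"],s["fy"],s["cx"],s["cy"]); print(np.round(s["pose"],4))
E
```

```text
pics
{'t': 0.0, 'q': array([ 1.10252248e+00,  5.28432004e-01,  1.43389074e+00, -4.53689202e-06,
        1.18140692e+00, -1.78524730e-01]), 'qd': array([ 3.49831193e-05, -1.49615644e-03, -1.04649567e-04, -7.78444186e-04,
        1.13995441e-04,  2.32495701e-05]), 'tau': array([-4.06972449e-04, -4.42363715e+01, -1.78023380e+01, -1.79416847e-04,
        8.45680333e-03,  2.76744413e-05]), 'tcp_pos': array([0.17823173, 0.59830648, 0.23035829]), 'tool_rot': array([ 1.44367365e-01,  9.89523583e-01, -1.01378392e-03, -3.37573770e-04]), 'force': array([ 0.44535355, -0.12487242,  0.20249739]), 'ft_torque': array([ 0.02672324, -0.0345372 , -0.00108682]), 'gripper_force': 0.0, 'finger_gap': 1.0000082924247018}
scene 443.2400425762122 443.2400425762122 273.5733823902152 213.38033759037003
[[-0.828   0.3766 -0.4154  1.0808]
 [ 0.5603  0.5842 -0.5872  0.8009]
 [ 0.0215 -0.7189 -0.6948  1.0545]
 [ 0.      0.      0.      1.    ]]
top 526.4538183695411 526.4538183695411 280.0388289641021 208.34018774448987
[[ 0.0178 -0.9975  0.069   0.4007]
 [-0.9998 -0.0185 -0.0093 -0.0023]
 [ 0.0106 -0.0688 -0.9976  1.7204]
 [ 0.      0.      0.      1.    ]]
```

View pics/scene0.png

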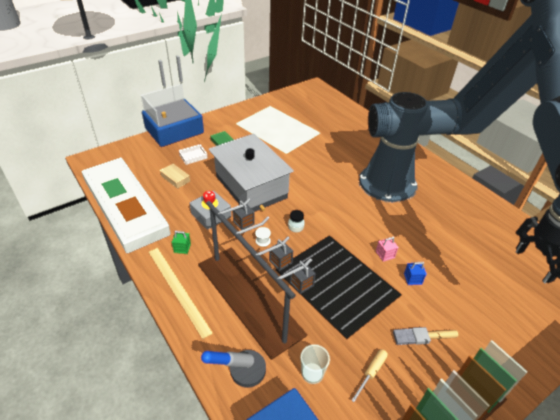

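View pics/top0.png

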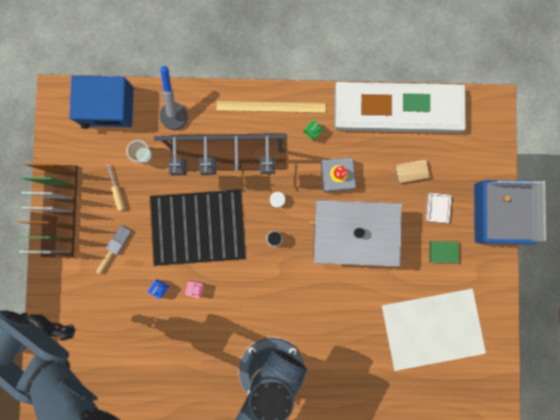

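The top view shows the tank with its lid (knob at about 359,233), the stop button at (340,173), the mat at (198,228), and the rack with lanterns at columns 177, 207 and 267; the hook at 237 is empty. The arm is clear of all of these.

```bash
cat > h.py <<'E'
import numpy as np, cv2
def load(n):
    return dict(np.load(f"pics/{n}.npz"))
def ray(s,u,v,z):
    P=s["pose"]; d=P[:3,:3]@np.array([(u-s["cx"])/s["fx"],(v-s["cy"])/s["fy"],1]); o=P[:3,3]
    return o+d*(z-o[2])/d[2]
def proj(s,p):
    P=s["pose"]; c=P[:3,:3].T@(np.asarray(p)-P[:3,3]); return s["fx"]*c[0]/c[2]+s["cx"], s["fy"]*c[1]/c[2]+s["cy"]
def tri(a,ua,b,ub):
    A=[];B=[]
    for s,(u,v) in((a,ua),(b,ub)):
        P=s["pose"]; d=P[:3,:3]@np.array([(u-s["cx"])/s["fx"],(v-s["cy"])/s["fy"],1]); d/=np.linalg.norm(d)
        M=np.eye(3)-np.outer(d,d); A.append(M);B.append(M@P[:3,3])
    return np.linalg.solve(sum(A),sum(B))
E
python3 - <<'E'
import cv2
a=cv2.imread("pics/top0.png")[125:275,145:410]; cv2.imwrite("pics/c1.png",cv2.resize(a,None,fx=3,fy=3,interpolation=cv2.INTER_CUBIC))
b=cv2.imread("pics/scene0.png")[130:340,175:325]; cv2.imwrite("pics/c2.png",cv2.resize(b,None,fx=2.8,fy=2.8,interpolation=cv2.INTER_CUBIC))
E
```

```text
(no output)
```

View pics/c1.png

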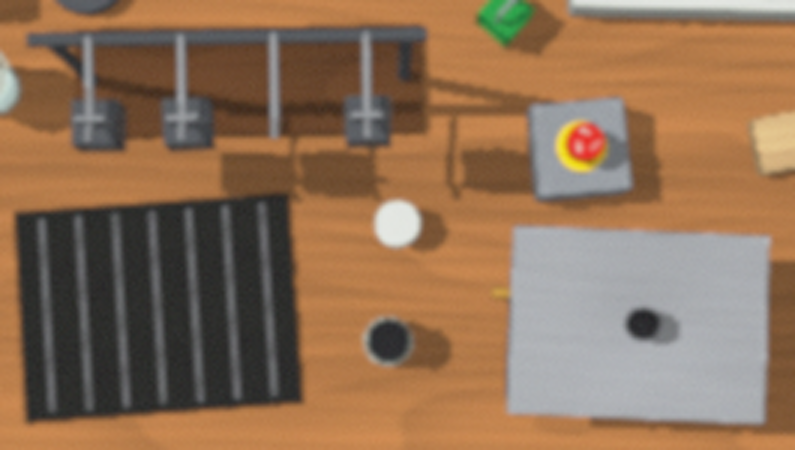

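View pics/c2.png

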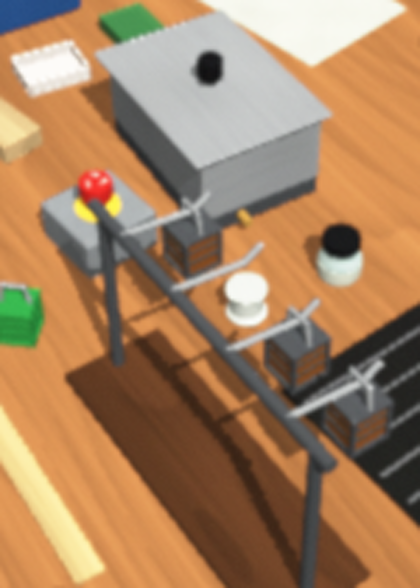

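The crops give these positions (crop px):
- Lid corners: (514,227), (770,237), (765,423), (508,412), with the knob at (643,324).
- Button: (585,143).
- Mat corners: (17,213), (288,195), (301,402), (27,421).
- Bails on hooks: x ≈ 89, 181, 367, with y ≈ 118–120. The third hook is empty.

Run:
```python
from h import *
np.set_printoptions(precision=4,suppress=True)
s=load("top0"); c=load("scene0")
T=lambda x,y:(145+(x+.5)/3-.5,125+(y+.5)/3-.5)
S=lambda x,y:(175+(x+.5)/2.8-.5,130+(y+.5)/2.8-.5)
def quad(pts,z):
    Q=np.array([ray(s,*T(*p),z) for p in pts]); e=[np.linalg.norm(Q[i]-Q[i-1]) for i in range(4)]
    d=Q[0]-Q[1]+Q[3]-Q[2]; print("centre",Q.mean(0),"edges",np.array(e),"yaw deg of y axis-90",np.degrees(np.arctan2(-d[0],d[1])))
quad([(514,227),(770,237),(765,423),(508,412)],.129)
quad([(17,213),(288,195),(301,402),(27,421)],.004)
print("knob",ray(s,*T(643,324),.166), tri(s,T(643,324),c,S(210,60)))
print("stop",ray(s,*T(585,143),.097), "box",[ray(s,*T(*p),.055) for p in((528,102),(622,98),(632,190),(540,200))])
for p,q in (((89,119),(366,378)),((181,118),(304,320)),((367,116),(197,208))): print("bail",ray(s,*T(*p),.232),tri(s,T(*p),c,S(*q)))
print("bar",ray(s,*T(30,40),.238),ray(s,*T(425,34),.238))
print("hook tips/empty", ray(s,*T(274,135),.237))
for n,p,z in(("spool",(398,223),.04),("flux",(389,341),.06)): print(n,ray(s,*T(*p),z))
```

```text
centre [ 0.441  -0.2537  0.129 ] edges [0.1865 0.2597 0.1877 0.2587] yaw deg of y axis-90 -1.3025261119160534
centre [0.4533 0.2493 0.004 ] edges [0.2257 0.2953 0.2255 0.296 ] yaw deg of y axis-90 4.934201012399336
knob [ 0.4405 -0.2514  0.166 ] [ 0.4414 -0.2533  0.1574]
stop [ 0.6287 -0.2009  0.097 ] box [array([ 0.6774, -0.1448,  0.055 ]), array([ 0.6836, -0.245 ,  0.055 ]), array([ 0.5853, -0.2565,  0.055 ]), array([ 0.5728, -0.1589,  0.055 ])]
bail [0.6235 0.2867 0.232 ] [0.6228 0.2889 0.2272]
bail [0.6262 0.1996 0.232 ] [0.6263 0.2019 0.2226]
bail [0.6315 0.0232 0.232 ] [0.6311 0.0245 0.2244]
bar [0.697  0.3436 0.238 ] [ 0.7102 -0.0304  0.238 ]
hook tips/empty [0.6109 0.1107 0.237 ]
spool [ 0.5468 -0.0088  0.04  ]
flux [ 0.4206 -0.0016  0.06  ]
```

```bash
cat > plan.py <<'E'
import sys, numpy as np
from station import telemetry
from scipy.spatial.transform import Rotation as R
# waypoints "x,y,z,yaw" (mm, deg; yaw = heading of tool y): delta of each call in tool axes, from the measured pose
s=telemetry.sense(); y=R.from_quat(s["tool_rot"]).as_matrix()[:,1]; m=R.from_quat(s["tool_rot"]).as_matrix()
p=s["tcp_pos"]*1e3; w=np.degrees(np.arctan2(y[1],y[0]))
print("t",round(s["t"],2),"tcp",p.round(1),"yaw",w.round(1),"zaxis",m[:,2].round(3),"F",s["force"].round(1),"gap",round(s["finger_gap"],3),"gf",round(s["gripper_force"],1),"q",s["q"].round(2))
for a in sys.argv[1:]:
    t=np.array([float(v) for v in a.split(",")]); d=t[:3]-p; c,n=np.cos(np.radians(w)),np.sin(np.radians(w))
    print(a,"->",np.round([-n*d[0]+c*d[1],c*d[0]+n*d[1],-d[2]],1),"rz",round(w-t[3],1))
    p,w=t[:3],t[3]
E
python3 plan.py 300,400,340,90 450,150,340,90 590,-80,340,90 629,-201,170,90 629,-201,105,90
```

```text
t 0.1 tcp [178.3 598.4 230.4] yaw 73.4 zaxis [-0.001 -0.002 -1.   ] F [ 0.3  0.  -0. ] gap 1.002 gf 0.0 q [ 1.1   0.53  1.43 -0.    1.18 -0.18]
300,400,340,90 -> [-173.3 -155.3 -109.6] rz -16.6
450,150,340,90 -> [-150. -250.   -0.] rz 0.0
590,-80,340,90 -> [-140. -230.   -0.] rz 0.0
629,-201,170,90 -> [ -39. -121.  170.] rz 0.0
629,-201,105,90 -> [ 0.  0. 65.] rz 0.0
```

>>> {"fn": "move_arm", "kwargs": {
  "commands": "-30 -25 -30 0 0 -3 -1; -70 -62 -60 0 0 -8 -1; -110 -100 -90 0 0 -12 -1; -150 -135 -110 0 0 -16.6 -1; -173 -155 -110 0 0 -16.6 -1",
  "grip_force": 40
}}

```text
t: 0.72
tcp_pos: [0.3016, 0.3995, 0.343]
tool_rot: [0.001, 1.0, 0.001, 0.001]
force: [-0.4, 0.9, 0.4]
finger_gap: -0.001
gripper_force: 0.0
```

>>> {"fn": "move_arm", "kwargs": {
  "commands": "-30 -50 0 0 0 0 -1; -60 -100 0 0 0 0 -1; -90 -150 0 0 0 0 -1; -120 -200 0 0 0 0 -1; -150 -250 0 0 0 0 -1"
}}

```text
t: 1.35
tcp_pos: [0.4505, 0.1492, 0.3411]
tool_rot: [0.0, 1.0, 0.0, -0.0]
force: [0.4, 0.1, -0.7]
finger_gap: -0.001
gripper_force: 0.0
```

>>> {"fn": "move_arm", "kwargs": {
  "commands": "-30 -50 0 0 0 0 -1; -60 -100 0 0 0 0 -1; -90 -150 0 0 0 0 -1; -120 -200 0 0 0 0 -1; -140 -230 0 0 0 0 -1"
}}

```text
t: 1.98
tcp_pos: [0.5909, -0.0818, 0.3406]
tool_rot: [0.001, 1.0, -0.0, -0.0]
force: [-0.7, 1.1, 0.0]
finger_gap: -0.0
gripper_force: 0.0
```

>>> {"fn": "move_arm", "kwargs": {
  "commands": "-20 -45 20 0 0 0 -1; -30 -85 60 0 0 0 -1; -39 -110 110 0 0 0 -1; -39 -121 155 0 0 0 -1; -39 -121 170 0 0 0 -1"
}}

```text
t: 2.6
tcp_pos: [0.6267, -0.1999, 0.1673]
tool_rot: [0.001, 1.0, 0.002, -0.003]
force: [-0.4, 0.5, 0.6]
finger_gap: 0.0
gripper_force: 0.0
```

>>> {"fn": "move_arm", "kwargs": {
  "commands": "0 0 25 0 0 0 -1; 0 0 50 0 0 0 -1; 0 0 66 0 0 0 -1; 0 0 70 0 0 0 -1; 0 0 70 0 0 0 -1"
}}

```text
t: 3.22
tcp_pos: [0.6296, -0.2, 0.1021]
tool_rot: [-0.0, 1.0, -0.0, 0.001]
force: [0.4, 0.2, -0.0]
finger_gap: -0.003
gripper_force: 0.0
```

>>> {"fn": "move_arm", "kwargs": {
  "commands": "0 0 3 0 0 0 -1; 0 0 6 0 0 0 -1; 0 0 8 0 0 0 -1; 0 0 10 0 0 0 -1; 0 0 11 0 0 0 -1"
}}

```text
t: 3.85
tcp_pos: [0.6296, -0.2004, 0.0912]
tool_rot: [0.0, 1.0, -0.0, 0.001]
force: [0.5, 0.3, 5.0]
finger_gap: 0.001
gripper_force: 2.8
```

>>> {"fn": "move_arm", "kwargs": {
  "commands": "0 0 1 0 0 0 -1; 0 0 2 0 0 0 -1; 0 0 3 0 0 0 -1; 0 0 3.5 0 0 0 -1; 0 0 3.5 0 0 0 -1"
}}

```text
t: 4.47
tcp_pos: [0.6297, -0.2004, 0.089]
tool_rot: [0.0, 1.0, -0.001, 0.001]
force: [-2.4, 1.5, 11.5]
finger_gap: 0.001
gripper_force: 5.6
```

```bash
python3 plan.py 629,-201,85.5,90
```

```text
t 4.47 tcp [ 629.7 -200.4   89. ] yaw 90.0 zaxis [ 0.002 -0.001 -1.   ] F [-2.4  1.5 11.5] gap 0.001 gf 5.6 q [-0.48  0.74  1.45 -0.    0.95 -2.05]
629,-201,85.5,90 -> [ 0.7 -0.6  3.5] rz -0.0
```

>>> {"fn": "move_arm", "kwargs": {
  "commands": "0 0 1 0 0 0 -1; 0 0 2 0 0 0 -1; 0 0 2 0 0 0 -1; 0 0 0 0 0 0 -1; 0 0 -15 0 0 0 -1"
}}

```text
t: 5.1
tcp_pos: [0.6281, -0.1997, 0.1014]
tool_rot: [0.0, 1.0, 0.001, -0.001]
force: [0.9, 0.8, 0.0]
finger_gap: -0.004
gripper_force: 0.0
```

>>> {"fn": "move_arm", "kwargs": {
  "commands": "0 0 -25 0 0 0 0; 0 0 -60 0 0 0 0.5; 0 0 -100 0 0 0 0.5; 0 0 -120 0 0 0 0.5; 0 0 -120 0 0 0 0.5"
}}

```text
t: 5.72
tcp_pos: [0.6301, -0.2006, 0.224]
tool_rot: [0.0, 1.0, -0.001, 0.002]
force: [-0.2, -0.5, -0.6]
finger_gap: 0.747
gripper_force: 0.0
```

```bash
python3 - <<'E'
from station import snapshot
import cv2,numpy as np
from h import *
s=snapshot("top"); np.savez("pics/top1.npz",**s); c=snapshot("scene"); np.savez("pics/scene1.npz",**c)
o=load("scene0")["image"][175:245,180:260]; n=c["image"][175:245,180:260]
cv2.imwrite("pics/btn.png",cv2.resize(np.hstack([o,n]),None,fx=4,fy=4,interpolation=cv2.INTER_CUBIC)[:,:,::-1])
# lid moved?
print(np.abs(s["image"][195:275,300:420].astype(int)-load("top0")["image"][195:275,300:420]).mean())
E
python3 plan.py 525,-230,290,88.7 441,-252.5,230,88.7 441,-252.5,136,88.7
```

```text
39.9625
t 5.83 tcp [ 628.4 -199.8  221. ] yaw 90.0 zaxis [-0.001  0.001 -1.   ] F [-0.7 -0.6 -0.5] gap 0.752 gf 0.0 q [-0.48  0.59  1.35 -0.    1.21 -2.05]
525,-230,290,88.7 -> [103.4 -30.2 -69. ] rz 1.3
441,-252.5,230,88.7 -> [ 83.5 -24.4  60. ] rz 0.0
441,-252.5,136,88.7 -> [ 0.  0. 94.] rz 0.0
```

View pics/btn.png

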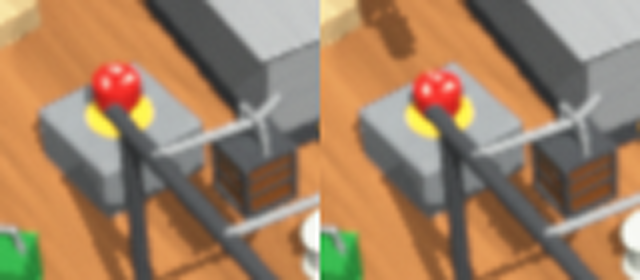

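The pictures show the red cap sitting lower over its yellow ring (centre (437,92) against (117,88) before), so it is pressed in. The visible lid corner has not moved. Next is the lid.

>>> {"fn": "move_arm", "kwargs": {
  "commands": "20 -6 -40 0 0 0 0.9; 60 -18 -69 0 0 1.3 0.9; 100 -29 -69 0 0 1.3 0.9; 150 -44 -40 0 0 1.3 0.9; 187 -55 -9 0 0 1.3 0.9"
}}

```text
t: 6.45
tcp_pos: [0.4396, -0.2547, 0.2292]
tool_rot: [0.011, 1.0, 0.001, -0.001]
force: [0.4, -1.5, 0.4]
finger_gap: 0.946
gripper_force: 0.0
```

>>> {"fn": "move_arm", "kwargs": {
  "commands": "0 0 0 0 0 0 0.9; 0 0 20 0 0 0 0.9; 0 0 40 0 0 0 0.9; 0 0 50 0 0 0 0.9; 0 0 50 0 0 0 0.9"
}}

```text
t: 7.08
tcp_pos: [0.4422, -0.2547, 0.1801]
tool_rot: [0.011, 1.0, 0.001, -0.001]
force: [-0.3, -1.3, 0.1]
finger_gap: 0.947
gripper_force: 0.0
```

```bash
python3 - <<'E'
from station import snapshot
import cv2,numpy as np
s=snapshot("wrist"); np.savez("pics/wrist1.npz",**s); cv2.imwrite("pics/wrist1.png",s["image"][:,:,::-1])
from h import *
print(proj(s,(.441,-.2525,.166)), s["pose"].round(3), s["fx"])
E
python3 plan.py 441,-252.5,136,88.7
```

```text
(np.float64(288.8995418891624), np.float64(255.77964934508194)) [[ 0.022  0.955  0.294  0.368]
 [ 1.    -0.021 -0.004 -0.254]
 [ 0.002  0.294 -0.956  0.323]
 [ 0.     0.     0.     1.   ]] 293.63591547405423
t 7.12 tcp [ 442.5 -255.   180.7] yaw 88.7 zaxis [-0.  0. -1.] F [-0.2  1.  -0. ] gap 0.951 gf 0.0 q [-0.74  0.45  1.77  0.    0.93 -2.29]
441,-252.5,136,88.7 -> [ 1.5  2.5 44.7] rz 0.0
```

View pics/wrist1.png

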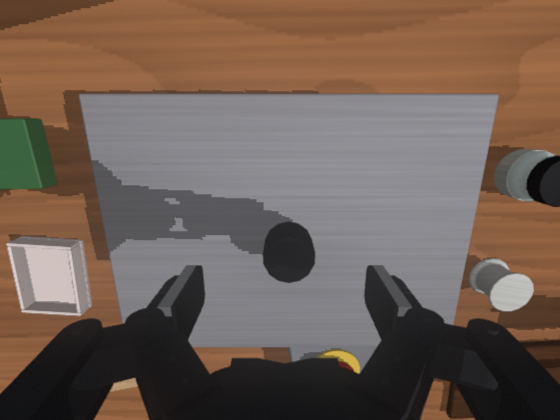

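The wrist view shows the knob at (289,251), within 3 mm of the prediction (289,256), and the lid sits square. I'll go down and grip.

>>> {"fn": "move_arm", "kwargs": {
  "commands": "2 2.5 15 0 0 0 0.9; 2 2.5 30 0 0 0 0.9; 2 2.5 40 0 0 0 0.9; 2 2.5 44 0 0 0 0.9; 2 2.5 44 0 0 0 0.9"
}}

```text
t: 7.75
tcp_pos: [0.4401, -0.2526, 0.1366]
tool_rot: [0.011, 1.0, 0.0, -0.0]
force: [0.3, 0.1, 0.7]
finger_gap: 0.946
gripper_force: 0.0
```

>>> {"fn": "move_arm", "kwargs": {
  "commands": "0 0 0 0 0 0 0; 0 0 0 0 0 0 -0.5; 0 0 0 0 0 0 -1; 0 0 0 0 0 0 -1; 0 0 0 0 0 0 -1",
  "grip_force": 70
}}

```text
t: 8.38
tcp_pos: [0.4403, -0.2525, 0.1374]
tool_rot: [0.011, 1.0, -0.0, 0.0]
force: [-0.1, 0.5, 5.7]
finger_gap: 0.356
gripper_force: 69.4
```

>>> {"fn": "move_arm", "kwargs": {
  "commands": "0 0 -2 0 0 0 -1; 0 0 -5 0 0 0 -1; 0 0 -12 0 0 0 -1; 0 0 -20 0 0 0 -1; 0 0 -25 0 0 0 -1"
}}

```text
t: 9.0
tcp_pos: [0.4403, -0.2527, 0.1625]
tool_rot: [0.011, 1.0, -0.0, 0.0]
force: [0.8, 0.5, -4.6]
finger_gap: 0.351
gripper_force: 69.4
```

```bash
python3 plan.py 450,-252.5,250,88.7 450,-60,250,90 450,130,250,92 453,249.5,230,94.9 453,249.5,60,94.9 453,249.5,17,94.9
```

```text
t 9.0 tcp [ 440.3 -252.7  162.5] yaw 88.7 zaxis [ 0.001 -0.001 -1.   ] F [ 0.8  0.5 -4.6] gap 0.351 gf 69.4 q [-0.74  0.47  1.79 -0.    0.87 -2.29]
450,-252.5,250,88.7 -> [ -9.7   0.4 -87.5] rz 0.0
450,-60,250,90 -> [  4.4 192.5  -0. ] rz -1.3
450,130,250,92 -> [  0. 190.  -0.] rz -2.0
453,249.5,230,94.9 -> [ -7.2 119.3  20. ] rz -2.9
453,249.5,60,94.9 -> [ -0.   0. 170.] rz 0.0
453,249.5,17,94.9 -> [-0.  0. 43.] rz 0.0
```

>>> {"fn": "move_arm", "kwargs": {
  "commands": "-1 0 -15 0 0 0 -1; -3 0 -40 0 0 0 -1; -6 0 -65 0 0 0 -1; -10 0 -82 0 0 0 -1; -10 0 -88 0 0 0 -1"
}}

```text
t: 9.62
tcp_pos: [0.4506, -0.2531, 0.2511]
tool_rot: [0.011, 1.0, -0.001, 0.001]
force: [0.8, -0.4, -4.8]
finger_gap: 0.352
gripper_force: 69.6
```

>>> {"fn": "move_arm", "kwargs": {
  "commands": "0 15 0 0 0 0 -1; 1 45 0 0 0 -0.3 -1; 2 90 0 0 0 -0.6 -1; 3 140 0 0 0 -1 -1; 4 192 0 0 0 -1.3 -1"
}}

```text
t: 10.25
tcp_pos: [0.4489, -0.0582, 0.2488]
tool_rot: [0.0, 1.0, 0.001, -0.001]
force: [-0.1, 0.5, -5.0]
finger_gap: 0.353
gripper_force: 69.8
```

>>> {"fn": "move_arm", "kwargs": {
  "commands": "0 45 0 0 0 -0.5 -1; 0 90 0 0 0 -1 -1; 0 130 0 0 0 -1.5 -1; 0 165 0 0 0 -2 -1; 0 190 0 0 0 -2 -1"
}}

```text
t: 10.88
tcp_pos: [0.4482, 0.1315, 0.2488]
tool_rot: [-0.018, 1.0, 0.0, -0.002]
force: [-0.7, -0.2, -3.6]
finger_gap: 0.35
gripper_force: 69.9
```

>>> {"fn": "move_arm", "kwargs": {
  "commands": "-2 30 0 0 0 -1 -1; -4 65 0 0 0 -2 -1; -6 95 5 0 0 -2.9 -1; -7 115 15 0 0 -2.9 -1; -7 119 20 0 0 -2.9 -1"
}}

```text
t: 11.5
tcp_pos: [0.4512, 0.2494, 0.2283]
tool_rot: [-0.044, 0.999, -0.0, -0.002]
force: [0.3, 0.6, -4.1]
finger_gap: 0.351
gripper_force: 70.0
```

>>> {"fn": "move_arm", "kwargs": {
  "commands": "0 0 20 0 0 0 -1; 0 0 55 0 0 0 -1; 0 0 100 0 0 0 -1; 0 0 130 0 0 0 -1; 0 0 140 0 0 0 -1"
}}

```text
t: 12.12
tcp_pos: [0.4514, 0.2474, 0.0879]
tool_rot: [-0.042, 0.999, -0.001, -0.003]
force: [-0.1, -0.1, -3.3]
finger_gap: 0.353
gripper_force: 70.0
```

```bash
python3 plan.py 453,249.5,30,94.9  453,249.5,17,94.9
python3 - <<'E'
from station import snapshot
import cv2,numpy as np
s=snapshot("top"); np.savez("pics/top2.npz",**s); cv2.imwrite("pics/top2.png",cv2.resize(s["image"][:,:,::-1][125:275,145:410],None,fx=3,fy=3,interpolation=cv2.INTER_CUBIC))
E
```

```text
t 12.12 tcp [451.4 247.4  87.9] yaw 94.9 zaxis [-0.005 -0.002 -1.   ] F [-0.1 -0.1 -3.3] gap 0.353 gf 70.0 q [ 0.28  0.61  1.83 -0.    0.71 -1.37]
453,249.5,30,94.9 -> [-1.7  1.9 57.9] rz -0.0
453,249.5,17,94.9 -> [-0.  0. 13.] rz 0.0
```

View pics/top2.png

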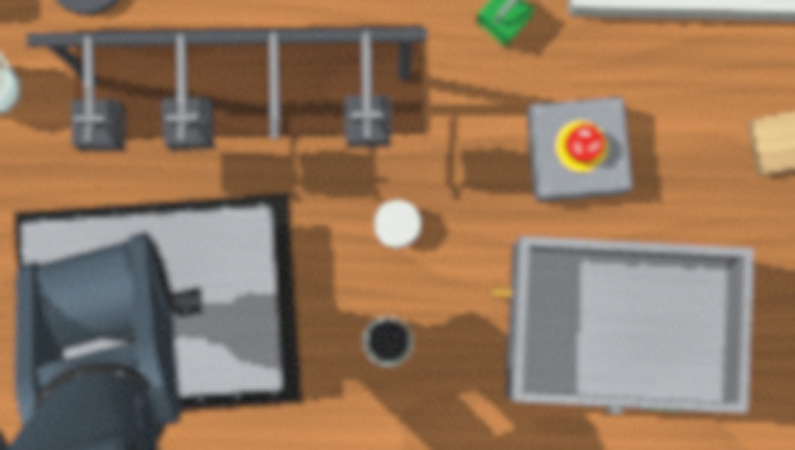

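The lid hangs squarely over the mat. The tank is open, with outer rim corners at crop px (516,238), (752,249), (747,412) and (511,402). I'll set the lid down.

>>> {"fn": "move_arm", "kwargs": {
  "commands": "-1 1 20 0 0 0 -1; -2 2 40 0 0 0 -1; -2 2 52 0 0 0 -1; -2 2 58 0 0 0 -1; -2 2 60 0 0 0 -1"
}}

```text
t: 12.8
tcp_pos: [0.4554, 0.2507, 0.0301]
tool_rot: [-0.043, 0.999, 0.0, 0.0]
force: [0.1, 0.4, -4.0]
finger_gap: 0.352
gripper_force: 70.0
```

>>> {"fn": "move_arm", "kwargs": {
  "commands": "0 0 3 0 0 0 -1; 0 0 6 0 0 0 -1; 0 0 8 0 0 0 -1; 0 0 10 0 0 0 -1; 0 0 11 0 0 0 -1"
}}

```text
t: 13.42
tcp_pos: [0.4551, 0.2506, 0.0187]
tool_rot: [-0.043, 0.999, -0.0, -0.0]
force: [-1.6, -0.0, -3.6]
finger_gap: 0.351
gripper_force: 70.0
```

```bash
python3 plan.py 453,249.5,17,94.9
python3 - <<'E'
from h import *
s=load("top2")
T=lambda x,y:(145+(x+.5)/3-.5,125+(y+.5)/3-.5)
Q=np.array([ray(s,*T(*p),.124) for p in[(516,238),(752,249),(747,412),(511,402)]])
d=Q[0]-Q[1]+Q[3]-Q[2]; print(Q.mean(0),[np.linalg.norm(Q[i]-Q[i-1]) for i in range(4)],np.degrees(np.arctan2(-d[0],d[1])))
E
```

```text
t 13.43 tcp [455.1 250.6  18.7] yaw 94.9 zaxis [-0. -0. -1.] F [-1.6 -0.  -3.6] gap 0.351 gf 70.0 q [ 0.29  0.74  1.84 -0.    0.56 -1.37]
453,249.5,17,94.9 -> [ 2.2 -1.   1.7] rz -0.0
[ 0.44041121 -0.24659881  0.124     ] [np.float64(0.16579646633688752), np.float64(0.24009748522510632), np.float64(0.16496583870732676), np.float64(0.23835027190552294)] -1.5075345663282476
```

>>> {"fn": "move_arm", "kwargs": {
  "commands": "0 0 1 0 0 0 -1; 0 0 2 0 0 0 -1; 0 0 2.5 0 0 0 -1; 0 0 2.5 0 0 0 -0.5; 0 0 1.5 0 0 0 0.5"
}}

```text
t: 14.05
tcp_pos: [0.4557, 0.2508, 0.0179]
tool_rot: [-0.043, 0.999, 0.0, 0.001]
force: [-0.7, -0.1, 0.1]
finger_gap: 0.551
gripper_force: 0.0
```

>>> {"fn": "move_arm", "kwargs": {
  "commands": "0 0 0 0 0 0 0.7; 0 0 0 0 0 0 0.7; 0 0 -15 0 0 0 0.7; 0 0 -50 0 0 0 0.6; 0 0 -90 0 0 0 0.6"
}}

```text
t: 14.68
tcp_pos: [0.4548, 0.2505, 0.1085]
tool_rot: [-0.043, 0.999, -0.0, -0.0]
force: [0.8, -0.4, 0.7]
finger_gap: 0.792
gripper_force: 0.0
```

>>> {"fn": "move_arm", "kwargs": {
  "commands": "0 0 -50 0 0 0 0.6; 0 0 -100 0 0 0 0.6; 0 0 -150 0 0 0 0.6; 0 0 -190 0 0 0 0.6; 0 0 -200 0 0 0 0.6"
}}

```text
t: 15.3
tcp_pos: [0.4561, 0.251, 0.311]
tool_rot: [-0.043, 0.999, 0.001, 0.003]
force: [-0.8, 0.5, -0.4]
finger_gap: 0.802
gripper_force: 0.0
```

```bash
python3 plan.py 623,287.5,310,91.9 623,287.5,230,91.9 623,287.5,177,91.9
python3 - <<'E'
from station import snapshot
import numpy as np
for n in("top","scene"): np.savez(f"pics/{n}3.npz",**snapshot(n))
E
```

```text
t 15.3 tcp [456.1 251.  311. ] yaw 94.9 zaxis [ 0.007  0.002 -1.   ] F [-0.8  0.5 -0.4] gap 0.802 gf 0.0 q [ 0.29  0.29  1.59  0.    1.25 -1.37]
623,287.5,310,91.9 -> [-169.4   22.1    1. ] rz 3.0
623,287.5,230,91.9 -> [-0.  0. 80.] rz 0.0
623,287.5,177,91.9 -> [-0.  0. 53.] rz 0.0
```

>>> {"fn": "move_arm", "kwargs": {
  "commands": "-35 4 0 0 0 1 0.6; -80 10 0 0 0 2 0.6; -125 16 0 0 0 3 0.6; -160 21 0 0 0 3 0.6; -169 22 0 0 0 3 0.6"
}}

```text
t: 16.02
tcp_pos: [0.6222, 0.2866, 0.3037]
tool_rot: [-0.016, 1.0, -0.001, -0.002]
force: [-1.0, -0.3, -0.4]
finger_gap: 0.796
gripper_force: 0.0
```

>>> {"fn": "move_arm", "kwargs": {
  "commands": "0 0 10 0 0 0 0.6; 0 0 30 0 0 0 0.6; 0 0 45 0 0 0 0.6; 0 0 50 0 0 0 0.6; 0 0 50 0 0 0 0.6"
}}

```text
t: 16.65
tcp_pos: [0.6211, 0.287, 0.2571]
tool_rot: [-0.017, 1.0, -0.0, -0.0]
force: [-0.3, -0.4, -0.4]
finger_gap: 0.802
gripper_force: 0.0
```

```bash
python3 plan.py 623,287.5,177,91.9
python3 - <<'E'
from station import snapshot
from h import *
s=snapshot("wrist"); np.savez("pics/wrist2.npz",**s)
a=s["image"][:,:,::-1]; o=load("top3")["image"][125:275,145:410,::-1]
cv2.imwrite("pics/w2.png",np.hstack([cv2.resize(a,None,fx=.8,fy=.8),cv2.resize(o,(350,336))]))
r=np.radians(1.9)
print("bail top",proj(s,(.623,.2875,.2335)))
for sx in(-1,1):
  for sy in(-1,1): print("body top corner",np.multiply(.8,proj(s,(.623+.022*(sx*np.cos(r)-sy*np.sin(r)),.2875+.022*(sx*np.sin(r)+sy*np.cos(r)),.2065))))
E
```

```text
t 16.65 tcp [621.1 287.  257.1] yaw 91.9 zaxis [-0.001 -0.    -1.   ] F [-0.3 -0.4 -0.4] gap 0.802 gf 0.0 q [ 0.27  0.59  1.24 -0.    1.31 -1.33]
623,287.5,177,91.9 -> [-1.9  0.5 80.1] rz 0.0
bail top (np.float64(285.9825560847445), np.float64(253.87864272010597))
body top corner [202.86248319 166.11147409]
body top corner [254.41247714 166.14060881]
body top corner [204.30995267 212.72303602]
body top corner [252.72647333 212.74037383]
```

View pics/w2.png

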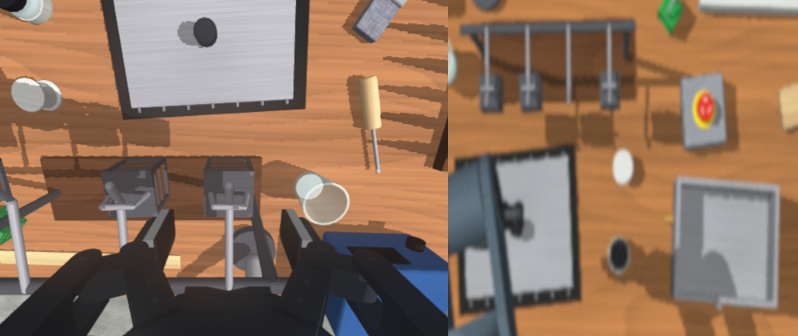

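The lid lies centred on the mat. In the wrist view the lantern body spans columns 205–254, against 203–254 predicted, with its bail on the hook at column 229. It is aligned, so I'll descend and grip.

>>> {"fn": "move_arm", "kwargs": {
  "commands": "-2 0.5 20 0 0 0 0.6; -2 0.5 45 0 0 0 0.6; -2 0.5 65 0 0 0 0.6; -2 0.5 77 0 0 0 0.6; -2 0.5 80 0 0 0 0.6",
  "grip_force": 35
}}

```text
t: 17.32
tcp_pos: [0.6236, 0.2876, 0.1771]
tool_rot: [-0.017, 1.0, -0.0, -0.0]
force: [-0.3, -0.4, 0.6]
finger_gap: 0.802
gripper_force: 0.0
```

>>> {"fn": "move_arm", "kwargs": {
  "commands": "0 0 0 0 0 0 0.3; 0 0 0 0 0 0 0.1; 0 0 0 0 0 0 -0.2; 0 0 0 0 0 0 -0.5; 0 0 0 0 0 0 -0.5"
}}

```text
t: 17.95
tcp_pos: [0.6243, 0.2877, 0.1783]
tool_rot: [-0.017, 1.0, 0.0, 0.001]
force: [0.7, -0.6, 4.0]
finger_gap: 0.509
gripper_force: 37.9
```

```bash
python3 plan.py
```

```text
t 17.95 tcp [624.3 287.7 178.3] yaw 91.9 zaxis [ 0.002  0.    -1.   ] F [ 0.7 -0.6  4. ] gap 0.509 gf 37.9 q [ 0.27  0.67  1.31 -0.    1.16 -1.33]
```

>>> {"fn": "move_arm", "kwargs": {
  "commands": "0 0 -5 0 0 0 -0.5; 0 0 -12 0 0 0 -0.5; 0 0 -19 0 0 0 -0.5; 0 0 -21 0 0 0 -0.5; 0 0 -21 0 0 0 -0.5"
}}

```text
t: 18.58
tcp_pos: [0.623, 0.2874, 0.1943]
tool_rot: [-0.016, 1.0, -0.0, -0.002]
force: [4.5, 1.8, -16.7]
finger_gap: 0.505
gripper_force: 43.8
```

>>> {"fn": "move_arm", "kwargs": {
  "commands": "10 0 0 0 0 0 -0.5; 25 0 0 0 0 0 -0.5; 42 0 0 0 0 0 -0.5; 55 0 0 0 0 0 -0.5; 60 0 0 0 0 0 -0.5"
}}

```text
t: 19.2
tcp_pos: [0.563, 0.2857, 0.1988]
tool_rot: [-0.017, 1.0, 0.0, 0.0]
force: [-0.1, -0.3, -0.9]
finger_gap: 0.507
gripper_force: 45.7
```

```bash
python3 plan.py 510,250,270,91.9 460,70,290,60 440,-110,290,30 438.2,-315,240,-1.5 438.2,-315,80,-1.5 438.2,-315,62,-1.5
```

```text
t 19.2 tcp [563.  285.7 198.8] yaw 91.9 zaxis [ 0.  0. -1.] F [-0.1 -0.3 -0.9] gap 0.507 gf 45.7 q [ 0.29  0.57  1.45  0.    1.12 -1.31]
510,250,270,91.9 -> [ 54.1 -33.9 -71.2] rz 0.0
460,70,290,60 -> [  55.9 -178.2  -20. ] rz 31.9
440,-110,290,30 -> [ -72.7 -165.9   -0. ] rz 30.0
438.2,-315,240,-1.5 -> [-176.6 -104.1   50. ] rz 31.5
438.2,-315,80,-1.5 -> [  0.   0. 160.] rz 0.0
438.2,-315,62,-1.5 -> [ 0.  0. 18.] rz 0.0
```

>>> {"fn": "move_arm", "kwargs": {
  "commands": "10 -6 -15 0 0 0 -0.5; 25 -15 -35 0 0 0 -0.5; 40 -25 -55 0 0 0 -0.5; 50 -32 -68 0 0 0 -0.5; 54 -34 -71 0 0 0 -0.5"
}}

```text
t: 19.82
tcp_pos: [0.511, 0.2495, 0.2711]
tool_rot: [-0.016, 1.0, 0.0, 0.002]
force: [-0.2, -0.1, -2.0]
finger_gap: 0.506
gripper_force: 45.8
```

>>> {"fn": "move_arm", "kwargs": {
  "commands": "8 -25 -4 0 0 5 -0.5; 20 -65 -10 0 0 12 -0.5; 34 -110 -15 0 0 20 -0.5; 46 -147 -20 0 0 27 -0.5; 56 -178 -20 0 0 32 -0.5"
}}

```text
t: 20.45
tcp_pos: [0.4607, 0.0687, 0.2895]
tool_rot: [0.261, 0.965, 0.0, 0.0]
force: [-0.3, 0.6, -1.1]
finger_gap: 0.509
gripper_force: 45.8
```

>>> {"fn": "move_arm", "kwargs": {
  "commands": "-15 -33 0 0 0 6 -0.5; -30 -66 0 0 0 12 -0.5; -45 -100 0 0 0 18 -0.5; -60 -135 0 0 0 24 -0.5; -73 -166 0 0 0 30 -0.5"
}}

```text
t: 21.08
tcp_pos: [0.4406, -0.1116, 0.2891]
tool_rot: [0.502, 0.865, 0.0, 0.0]
force: [0.4, -0.4, -0.9]
finger_gap: 0.509
gripper_force: 45.8
```

>>> {"fn": "move_arm", "kwargs": {
  "commands": "-42 -25 0 0 0 8 -0.5; -84 -50 5 0 0 16 -0.5; -124 -73 15 0 0 24 -0.5; -158 -93 35 0 0 31.5 -0.5; -177 -104 50 0 0 31.5 -0.5"
}}

```text
t: 21.7
tcp_pos: [0.4385, -0.3174, 0.2381]
tool_rot: [0.717, 0.697, 0.0, -0.0]
force: [0.0, 0.4, -2.2]
finger_gap: 0.507
gripper_force: 45.8
```

```bash
python3 plan.py 438.2,-315,80,-1.5 438.2,-315,62,-1.5
python3 - <<'E'
from station import snapshot
from h import *
for n in("scene","top","wrist"):
    s=snapshot(n); np.savez(f"pics/{n}4.npz",**s)
    if n=="scene": a=s["image"][80:230,170:330]; print("tcp px",proj(s,(.438,-.315,.24)))
    if n=="top": b=s["image"][180:280,290:420]
    if n=="wrist": c=s["image"]
cv2.imwrite("pics/v4.png",np.hstack([cv2.resize(a,(448,420),interpolation=cv2.INTER_CUBIC),cv2.resize(c,(350,420))])[:,:,::-1])
E
```

```text
t 21.7 tcp [ 438.5 -317.4  238.1] yaw -1.6 zaxis [-0.  0. -1.] F [ 0.   0.4 -2.2] gap 0.507 gf 45.8 q [-0.83  0.41  1.63  0.    1.1  -0.8 ]
438.2,-315,80,-1.5 -> [  2.4  -0.4 158.1] rz -0.1
438.2,-315,62,-1.5 -> [ 0.  0. 18.] rz 0.0
tcp px (np.float64(240.6409250101583), np.float64(121.50836386916598))
```

View pics/v4.png

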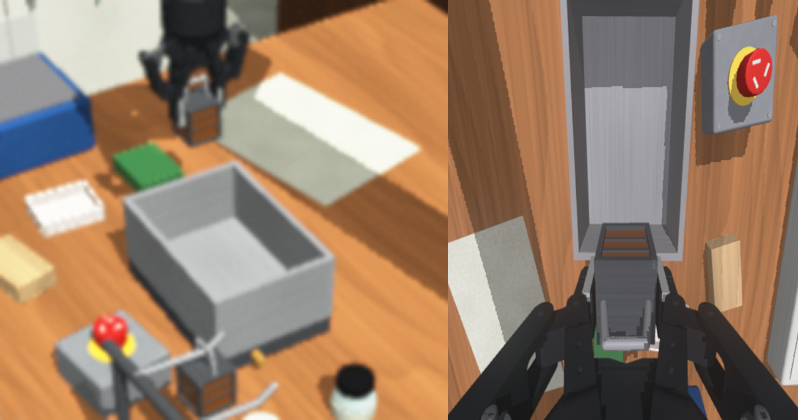

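The lantern hangs upright between the fingers, over the far end of the empty tank. I'll lower it, with the last part slow and checked by force.

>>> {"fn": "move_arm", "kwargs": {
  "commands": "1 0 25 0 0 0 -0.5; 2.5 0 65 0 0 0 -0.5; 2.5 0 110 0 0 0 -0.5; 2.5 0 145 0 0 0 -0.5; 2.5 0 158 0 0 0 -0.5"
}}

```text
t: 22.48
tcp_pos: [0.4384, -0.3106, 0.0803]
tool_rot: [0.716, 0.698, 0.0, -0.002]
force: [-0.4, -0.6, -1.2]
finger_gap: 0.507
gripper_force: 45.7
```

>>> {"fn": "move_arm", "kwargs": {
  "commands": "0 0 3 0 0 0 -0.5; 0 0 6 0 0 0 -0.5; 0 0 9 0 0 0 -0.5; 0 0 11 0 0 0 -0.5; 0 0 12 0 0 0 -0.5"
}}

```text
t: 23.1
tcp_pos: [0.4388, -0.3131, 0.0695]
tool_rot: [0.717, 0.697, -0.0, 0.0]
force: [0.2, 0.8, -1.9]
finger_gap: 0.513
gripper_force: 45.7
```

>>> {"fn": "move_arm", "kwargs": {
  "commands": "0 0 1 0 0 0 -0.5; 0 0 2 0 0 0 -0.5; 0 0 3 0 0 0 -0.5; 0 0 3 0 0 0 -0.5; 0 0 3 0 0 0 -0.5"
}}

```text
t: 23.72
tcp_pos: [0.4388, -0.313, 0.0663]
tool_rot: [0.717, 0.697, 0.0, 0.0]
force: [0.2, 0.5, -1.5]
finger_gap: 0.503
gripper_force: 45.7
```

>>> {"fn": "move_arm", "kwargs": {
  "commands": "0 0 0.5 0 0 0 -0.5; 0 0 1 0 0 0 -0.5; 0 0 1.5 0 0 0 -0.5; 0 0 2 0 0 0 -0.5; 0 0 2 0 0 0 -0.5"
}}

```text
t: 24.35
tcp_pos: [0.4387, -0.3129, 0.0643]
tool_rot: [0.717, 0.697, -0.0, -0.0]
force: [0.5, -0.6, -2.0]
finger_gap: 0.506
gripper_force: 45.7
```

```bash
python3 plan.py
```

```text
t 24.35 tcp [ 438.7 -312.9   64.3] yaw -1.6 zaxis [-0.  0. -1.] F [ 0.5 -0.6 -2. ] gap 0.506 gf 45.7 q [-0.83  0.67  1.78 -0.    0.69 -0.8 ]
```

>>> {"fn": "move_arm", "kwargs": {
  "commands": "0 0 0.5 0 0 0 -0.5; 0 0 1 0 0 0 -0.5; 0 0 1.5 0 0 0 -0.5; 0 0 1.5 0 0 0 -0.5; 0 0 1.5 0 0 0 -0.5"
}}

```text
t: 24.98
tcp_pos: [0.4387, -0.313, 0.0628]
tool_rot: [0.717, 0.697, -0.0, 0.0]
force: [0.1, -0.5, -0.7]
finger_gap: 0.509
gripper_force: 45.7
```

>>> {"fn": "move_arm", "kwargs": {
  "commands": "0 0 0.5 0 0 0 -0.5; 0 0 1 0 0 0 -0.5; 0 0 1 0 0 0 -0.5; 0 0 1 0 0 0 -0.5; 0 0 1 0 0 0 -0.5"
}}

```text
t: 25.6
tcp_pos: [0.4388, -0.313, 0.0621]
tool_rot: [0.717, 0.697, 0.0, 0.0]
force: [-1.2, 1.5, 5.5]
finger_gap: 0.506
gripper_force: 46.5
```

>>> {"fn": "move_arm", "kwargs": {
  "commands": "0 0 0 0 0 0 -0.2; 0 0 0 0 0 0 0.2; 0 0 0 0 0 0 0.5; 0 0 0 0 0 0 0.5; 0 0 0 0 0 0 0.5"
}}

```text
t: 26.22
tcp_pos: [0.4387, -0.313, 0.0616]
tool_rot: [0.717, 0.697, 0.0, -0.0]
force: [-0.3, -0.1, 0.6]
finger_gap: 0.751
gripper_force: 0.0
```

>>> {"fn": "move_arm", "kwargs": {
  "commands": "0 0 -8 0 0 0 0.5; 0 0 -30 0 0 0 0.5; 0 0 -80 0 0 0 0.5; 0 0 -135 0 0 0 0.5; 0 0 -178 0 0 0 0.6"
}}

```text
t: 26.85
tcp_pos: [0.439, -0.3132, 0.2427]
tool_rot: [0.717, 0.697, -0.0, 0.001]
force: [1.7, -0.7, 0.2]
finger_gap: 0.799
gripper_force: 0.0
```

```bash
python3 - <<'E'
from station import snapshot
from h import *
s=snapshot("wrist"); np.savez("pics/wrist5.npz",**s)
cv2.imwrite("pics/w5.png",s["image"][:,:,::-1])
E
python3 plan.py 450,-110,290,30 480,70,290,60 560,180,290,91.9 626,200,270,91.9 626,200,177,91.9
```

```text
t 26.9 tcp [ 441.3 -315.5  248.2] yaw -1.6 zaxis [ 0.009 -0.01  -1.   ] F [ 0.4 -0.4  3. ] gap 0.801 gf 0.0 q [-0.83  0.39  1.63 -0.    1.11 -0.8 ]
450,-110,290,30 -> [205.6   3.  -41.8] rz -31.6
480,70,290,60 -> [140.9 116.   -0. ] rz -30.0
560,180,290,91.9 -> [-14.3 135.3  -0. ] rz -31.9
626,200,270,91.9 -> [-66.6  17.8  20. ] rz 0.0
626,200,177,91.9 -> [-0.  0. 93.] rz 0.0
```

View pics/w5.png

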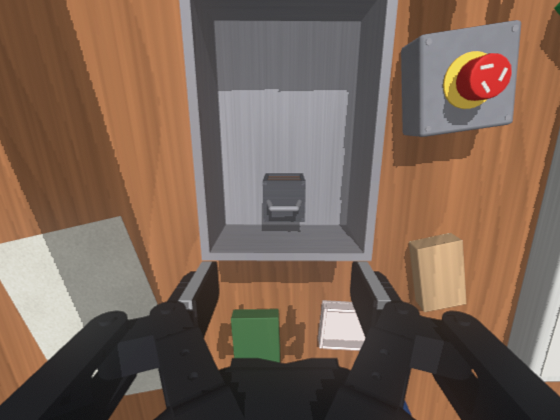

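The first lantern stands upright on the tank floor at px (284,200), laterally centred. Next is the second lantern, at y = 0.20.

>>> {"fn": "move_arm", "kwargs": {
  "commands": "40 1 -10 0 0 -6 0.6; 85 1 -25 0 0 -13 0.6; 130 2 -40 0 0 -20 0.6; 170 2 -50 0 0 -27 0.6; 203 2 -50 0 0 -31.6 0.6"
}}

```text
t: 27.52
tcp_pos: [0.4465, -0.1087, 0.291]
tool_rot: [0.499, 0.867, 0.0, 0.001]
force: [-0.2, -0.6, -0.0]
finger_gap: 0.798
gripper_force: 0.0
```

>>> {"fn": "move_arm", "kwargs": {
  "commands": "28 23 0 0 0 -6 0.6; 56 46 0 0 0 -12 0.6; 84 69 0 0 0 -18 0.6; 112 92 0 0 0 -24 0.6; 141 116 0 0 0 -30 0.6"
}}

```text
t: 28.15
tcp_pos: [0.4763, 0.0712, 0.2901]
tool_rot: [0.257, 0.966, 0.0, 0.0]
force: [0.5, -0.1, 0.3]
finger_gap: 0.799
gripper_force: 0.0
```

>>> {"fn": "move_arm", "kwargs": {
  "commands": "-3 35 0 0 0 -8 0.6; -6 70 0 0 0 -16 0.6; -10 105 0 0 0 -24 0.6; -14 130 0 0 0 -32 0.6; -14 135 0 0 0 -32 0.6"
}}

```text
t: 28.78
tcp_pos: [0.5564, 0.1808, 0.2897]
tool_rot: [-0.017, 1.0, -0.0, 0.0]
force: [-0.9, -0.3, -0.2]
finger_gap: 0.798
gripper_force: 0.0
```

>>> {"fn": "move_arm", "kwargs": {
  "commands": "-20 5 5 0 0 0 0.6; -45 12 12 0 0 0 0.6; -62 17 20 0 0 0 0.6; -67 18 20 0 0 0 0.6; -67 18 20 0 0 0 0.6"
}}

```text
t: 29.4
tcp_pos: [0.622, 0.1999, 0.2697]
tool_rot: [-0.017, 1.0, -0.0, -0.0]
force: [-0.3, 0.2, 1.2]
finger_gap: 0.803
gripper_force: 0.0
```

```bash
python3 plan.py 626,200,177,91.9
```

```text
t 29.4 tcp [622.  199.9 269.7] yaw 92.0 zaxis [-0.001 -0.    -1.   ] F [-0.3  0.2  1.2] gap 0.803 gf 0.0 q [ 0.14  0.53  1.31 -0.    1.3  -1.46]
626,200,177,91.9 -> [-4.  -0.  92.7] rz 0.1
```

>>> {"fn": "move_arm", "kwargs": {
  "commands": "-4 0.5 25 0 0 0 0.6; -4 0.5 55 0 0 0 0.6; -4 0.5 78 0 0 0 0.6; -4 0.5 89 0 0 0 0.6; -4 0.5 92 0 0 0 0.6"
}}

```text
t: 30.02
tcp_pos: [0.626, 0.2007, 0.1778]
tool_rot: [-0.017, 1.0, -0.0, -0.0]
force: [0.0, -0.4, 0.2]
finger_gap: 0.8
gripper_force: 0.0
```

>>> {"fn": "move_arm", "kwargs": {
  "commands": "0 0 0 0 0 0 0.3; 0 0 0 0 0 0 0.1; 0 0 0 0 0 0 -0.2; 0 0 0 0 0 0 -0.5; 0 0 0 0 0 0 -0.5"
}}

```text
t: 30.65
tcp_pos: [0.6271, 0.201, 0.1788]
tool_rot: [-0.017, 1.0, 0.0, 0.001]
force: [-0.4, -0.2, 4.6]
finger_gap: 0.515
gripper_force: 36.8
```

>>> {"fn": "move_arm", "kwargs": {
  "commands": "0 0 -4 0 0 0 -0.5; 0 0 -9 0 0 0 -0.5; 0 0 -14 0 0 0 -0.5; 0 0 -16 0 0 0 -0.5; 0 0 -16 0 0 0 -0.5"
}}

```text
t: 31.28
tcp_pos: [0.6264, 0.2009, 0.1939]
tool_rot: [-0.017, 1.0, 0.0, 0.0]
force: [-0.2, 0.3, -1.3]
finger_gap: 0.511
gripper_force: 36.3
```

```bash
python3 plan.py
```

```text
t 31.27 tcp [626.4 200.9 193.9] yaw 92.0 zaxis [ 0.  0. -1.] F [-0.2  0.3 -1.3] gap 0.511 gf 36.3 q [ 0.14  0.61  1.38 -0.    1.15 -1.46]
```

>>> {"fn": "move_arm", "kwargs": {
  "commands": "8 0 0 0 0 0 -0.5; 20 0 0 0 0 0 -0.5; 36 0 0 0 0 0 -0.5; 52 0 0 0 0 0 -0.5; 60 0 0 0 0 0 -0.5"
}}

```text
t: 31.9
tcp_pos: [0.5645, 0.1988, 0.1938]
tool_rot: [-0.018, 1.0, -0.0, -0.001]
force: [1.0, -0.0, -2.9]
finger_gap: 0.504
gripper_force: 36.3
```

```bash
python3 plan.py 510,170,275,85 460,0,290,55 440,-130,290,25 440,-247,240,-1.5 440,-247,72,-1.5 440,-247,62.5,-1.5
```

```text
t 31.9 tcp [564.5 198.8 193.8] yaw 92.0 zaxis [-0.001 -0.    -1.   ] F [ 1.  -0.  -2.9] gap 0.504 gf 36.3 q [ 0.15  0.54  1.54  0.    1.07 -1.45]
510,170,275,85 -> [ 55.5 -26.9 -81.2] rz 7.0
460,0,290,55 -> [  35.  -173.7  -15. ] rz 30.0
440,-130,290,25 -> [ -58.2 -118.    -0. ] rz 30.0
440,-247,240,-1.5 -> [-106.   -49.4   50. ] rz 26.5
440,-247,72,-1.5 -> [  0.   0. 168.] rz 0.0
440,-247,62.5,-1.5 -> [0.  0.  9.5] rz 0.0
```

>>> {"fn": "move_arm", "kwargs": {
  "commands": "10 -5 -18 0 0 1 -0.5; 25 -12 -40 0 0 3 -0.5; 42 -20 -62 0 0 5 -0.5; 52 -25 -77 0 0 7 -0.5; 55 -27 -81 0 0 7 -0.5"
}}

```text
t: 32.52
tcp_pos: [0.5127, 0.1696, 0.2766]
tool_rot: [0.044, 0.999, 0.0, 0.002]
force: [0.2, -0.1, -1.7]
finger_gap: 0.508
gripper_force: 36.3
```

>>> {"fn": "move_arm", "kwargs": {
  "commands": "5 -25 -3 0 0 5 -0.5; 12 -60 -7 0 0 11 -0.5; 20 -100 -11 0 0 18 -0.5; 28 -138 -15 0 0 25 -0.5; 35 -174 -15 0 0 30 -0.5"
}}

```text
t: 33.15
tcp_pos: [0.4624, -0.0017, 0.2898]
tool_rot: [0.302, 0.953, 0.0, 0.0]
force: [-0.1, -1.1, -1.7]
finger_gap: 0.509
gripper_force: 36.3
```

>>> {"fn": "move_arm", "kwargs": {
  "commands": "-12 -24 0 0 0 6 -0.5; -24 -48 0 0 0 12 -0.5; -36 -72 0 0 0 18 -0.5; -48 -96 0 0 0 24 -0.5; -58 -118 0 0 0 30 -0.5"
}}

```text
t: 33.78
tcp_pos: [0.4422, -0.1315, 0.2895]
tool_rot: [0.539, 0.842, 0.0, -0.0]
force: [0.7, 0.7, -1.5]
finger_gap: 0.511
gripper_force: 36.3
```

>>> {"fn": "move_arm", "kwargs": {
  "commands": "-25 -12 3 0 0 7 -0.5; -52 -24 10 0 0 15 -0.5; -80 -37 25 0 0 22 -0.5; -100 -47 42 0 0 26.5 -0.5; -106 -49 50 0 0 26.5 -0.5"
}}

```text
t: 34.4
tcp_pos: [0.4423, -0.2482, 0.2385]
tool_rot: [0.717, 0.697, -0.0, -0.001]
force: [0.3, -0.6, -2.2]
finger_gap: 0.509
gripper_force: 36.3
```

```bash
python3 plan.py 440,-247,72,-1.5 440,-247,62.5,-1.5
```

```text
t 34.4 tcp [ 442.3 -248.2  238.5] yaw -1.6 zaxis [-0.001  0.001 -1.   ] F [ 0.3 -0.6 -2.2] gap 0.509 gf 36.3 q [-0.73  0.36  1.71  0.    1.07 -0.7 ]
440,-247,72,-1.5 -> [  1.1  -2.4 166.5] rz -0.1
440,-247,62.5,-1.5 -> [0.  0.  9.5] rz 0.0
```

>>> {"fn": "move_arm", "kwargs": {
  "commands": "1 -2 25 0 0 0 -0.5; 1 -2 70 0 0 0 -0.5; 1 -2 115 0 0 0 -0.5; 1 -2 150 0 0 0 -0.5; 1 -2 163 0 0 0 -0.5"
}}

```text
t: 35.02
tcp_pos: [0.44, -0.2448, 0.0751]
tool_rot: [0.716, 0.698, -0.0, -0.002]
force: [-0.1, -0.6, -1.1]
finger_gap: 0.509
gripper_force: 36.2
```

>>> {"fn": "move_arm", "kwargs": {
  "commands": "0 0 3 0 0 0 -0.5; 0 0 5 0 0 0 -0.5; 0 0 7 0 0 0 -0.5; 0 0 9 0 0 0 -0.5; 0 0 10 0 0 0 -0.5"
}}

```text
t: 35.65
tcp_pos: [0.4406, -0.2462, 0.0671]
tool_rot: [0.716, 0.698, 0.0, 0.0]
force: [-0.1, -0.6, -1.2]
finger_gap: 0.509
gripper_force: 36.2
```

>>> {"fn": "move_arm", "kwargs": {
  "commands": "0 0 0.5 0 0 0 -0.5; 0 0 1 0 0 0 -0.5; 0 0 1.5 0 0 0 -0.5; 0 0 2 0 0 0 -0.5; 0 0 2 0 0 0 -0.5"
}}

```text
t: 36.28
tcp_pos: [0.4405, -0.246, 0.0647]
tool_rot: [0.716, 0.698, 0.0, -0.0]
force: [-0.6, -0.5, -1.9]
finger_gap: 0.507
gripper_force: 36.2
```

>>> {"fn": "move_arm", "kwargs": {
  "commands": "0 0 0.5 0 0 0 -0.5; 0 0 1 0 0 0 -0.5; 0 0 1.5 0 0 0 -0.5; 0 0 2 0 0 0 -0.5; 0 0 2 0 0 0 -0.5"
}}

```text
t: 36.9
tcp_pos: [0.4405, -0.2461, 0.063]
tool_rot: [0.716, 0.698, -0.0, 0.0]
force: [-0.1, -0.5, 1.4]
finger_gap: 0.508
gripper_force: 36.4
```

>>> {"fn": "move_arm", "kwargs": {
  "commands": "0 0 0.5 0 0 0 -0.5; 0 0 0.5 0 0 0 -0.2; 0 0 0.5 0 0 0 0.2; 0 0 0.5 0 0 0 0.5; 0 0 0.5 0 0 0 0.5"
}}

```text
t: 37.52
tcp_pos: [0.4405, -0.2461, 0.0622]
tool_rot: [0.716, 0.698, -0.0, -0.0]
force: [-0.1, -0.0, -0.3]
finger_gap: 0.752
gripper_force: 0.0
```

>>> {"fn": "move_arm", "kwargs": {
  "commands": "0 0 -8 0 0 0 0.5; 0 0 -30 0 0 0 0.5; 0 0 -80 0 0 0 0.5; 0 0 -135 0 0 0 0.5; 0 0 -160 0 0 0 0.6"
}}

```text
t: 38.15
tcp_pos: [0.4416, -0.2469, 0.226]
tool_rot: [0.716, 0.698, 0.0, 0.003]
force: [-0.1, -0.1, -0.1]
finger_gap: 0.799
gripper_force: 0.0
```

>>> {"fn": "move_arm", "kwargs": {
  "commands": "0 0 -30 0 0 0 0.6; 0 0 -60 0 0 0 0.6; 0 0 -67 0 0 0 0.6; 0 0 -67 0 0 0 0.6; 0 0 -67 0 0 0 0.6"
}}

```text
t: 38.78
tcp_pos: [0.4398, -0.2454, 0.288]
tool_rot: [0.716, 0.698, -0.0, -0.001]
force: [0.4, -0.5, 0.5]
finger_gap: 0.8
gripper_force: 0.0
```

```bash
python3 - <<'E'
from station import snapshot
from h import *
for n in("wrist","top","scene"): np.savez(f"pics/{n}6.npz",**snapshot(n))
E
python3 plan.py 480,-130,290,30 550,-30,290,60 590,10,290,91.9 631.3,24,270,91.9 631.3,24,177.5,91.9
```

```text
t 38.92 tcp [ 440.1 -245.7  288.2] yaw -1.5 zaxis [-0.002  0.002 -1.   ] F [ 0.3 -0.3  1.1] gap 0.802 gf 0.0 q [-0.73  0.3   1.66  0.    1.19 -0.7 ]
480,-130,290,30 -> [116.7  36.9  -1.8] rz -31.5
550,-30,290,60 -> [ 51.6 110.6  -0. ] rz -30.0
590,10,290,91.9 -> [-14.6  54.6  -0. ] rz -31.9
631.3,24,270,91.9 -> [-41.7  12.6  20. ] rz 0.0
631.3,24,177.5,91.9 -> [-0.   0.  92.5] rz 0.0
```

>>> {"fn": "move_arm", "kwargs": {
  "commands": "20 7 0 0 0 -6 0.6; 45 15 0 0 0 -13 0.6; 72 23 -1 0 0 -20 0.6; 97 31 -2 0 0 -27 0.6; 117 37 -2 0 0 -31.5 0.6"
}}

```text
t: 39.55
tcp_pos: [0.4807, -0.129, 0.2907]
tool_rot: [0.499, 0.867, 0.0, -0.001]
force: [0.1, 0.2, 0.2]
finger_gap: 0.8
gripper_force: 0.0
```

>>> {"fn": "move_arm", "kwargs": {
  "commands": "10 22 0 0 0 -6 0.6; 20 44 0 0 0 -12 0.6; 30 66 0 0 0 -18 0.6; 41 88 0 0 0 -24 0.6; 52 111 0 0 0 -30 0.6"
}}

```text
t: 40.17
tcp_pos: [0.5509, -0.0288, 0.2905]
tool_rot: [0.257, 0.966, -0.0, -0.001]
force: [-0.1, -0.2, -0.0]
finger_gap: 0.802
gripper_force: 0.0
```

>>> {"fn": "move_arm", "kwargs": {
  "commands": "-4 16 0 0 0 -8 0.6; -8 30 0 0 0 -16 0.6; -12 44 0 0 0 -24 0.6; -15 55 0 0 0 -32 0.6; -15 55 0 0 0 -32 0.6"
}}

```text
t: 40.8
tcp_pos: [0.5913, 0.011, 0.2904]
tool_rot: [-0.017, 1.0, 0.0, -0.001]
force: [-0.6, 0.3, -1.4]
finger_gap: 0.8
gripper_force: 0.0
```

>>> {"fn": "move_arm", "kwargs": {
  "commands": "-15 4 5 0 0 0 0.6; -30 9 12 0 0 0 0.6; -42 13 20 0 0 0 0.6; -42 13 20 0 0 0 0.6; -42 13 20 0 0 0 0.6"
}}

```text
t: 41.42
tcp_pos: [0.6325, 0.0251, 0.271]
tool_rot: [-0.017, 1.0, -0.0, -0.001]
force: [0.9, 0.8, 0.8]
finger_gap: 0.799
gripper_force: 0.0
```

```bash
python3 plan.py 631.3,24,177.5,91.9
```

```text
t 41.42 tcp [632.5  25.1 271. ] yaw 92.0 zaxis [-0.001 -0.    -1.   ] F [0.9 0.8 0.8] gap 0.799 gf 0.0 q [-0.14  0.5   1.37 -0.    1.28 -1.74]
631.3,24,177.5,91.9 -> [ 1.2 -1.  93.5] rz 0.1
```

>>> {"fn": "move_arm", "kwargs": {
  "commands": "1 -0.5 25 0 0 0 0.6; 1 -0.5 55 0 0 0 0.6; 1 -0.5 78 0 0 0 0.6; 1 -0.5 90 0 0 0 0.6; 1 -0.5 93 0 0 0 0.6"
}}

```text
t: 42.05
tcp_pos: [0.6315, 0.0244, 0.1781]
tool_rot: [-0.017, 1.0, 0.0, -0.0]
force: [0.4, -0.6, 0.2]
finger_gap: 0.799
gripper_force: 0.0
```

>>> {"fn": "move_arm", "kwargs": {
  "commands": "0 0 0 0 0 0 0.3; 0 0 0 0 0 0 0.1; 0 0 0 0 0 0 -0.2; 0 0 0 0 0 0 -0.5; 0 0 0 0 0 0 -0.5"
}}

```text
t: 42.68
tcp_pos: [0.6325, 0.0245, 0.1793]
tool_rot: [-0.017, 1.0, -0.0, 0.001]
force: [-0.6, -0.1, 5.0]
finger_gap: 0.509
gripper_force: 38.2
```

>>> {"fn": "move_arm", "kwargs": {
  "commands": "0 0 -4 0 0 0 -0.5; 0 0 -9 0 0 0 -0.5; 0 0 -14 0 0 0 -0.5; 0 0 -16 0 0 0 -0.5; 0 0 -16 0 0 0 -0.5"
}}

```text
t: 43.3
tcp_pos: [0.6317, 0.0245, 0.1944]
tool_rot: [-0.017, 1.0, -0.0, 0.0]
force: [0.1, -0.8, -0.8]
finger_gap: 0.511
gripper_force: 37.5
```

```bash
python3 plan.py
```

```text
t 43.3 tcp [631.7  24.5 194.4] yaw 92.0 zaxis [ 0.  0. -1.] F [ 0.1 -0.8 -0.8] gap 0.511 gf 37.5 q [-0.14  0.58  1.45  0.    1.11 -1.74]
```

>>> {"fn": "move_arm", "kwargs": {
  "commands": "8 0 0 0 0 0 -0.5; 20 0 0 0 0 0 -0.5; 36 0 0 0 0 0 -0.5; 52 0 0 0 0 0 -0.5; 60 0 0 0 0 0 -0.5"
}}

```text
t: 43.92
tcp_pos: [0.57, 0.0225, 0.1943]
tool_rot: [-0.017, 1.0, 0.0, -0.001]
force: [0.9, -0.4, -0.6]
finger_gap: 0.512
gripper_force: 37.5
```

```bash
python3 plan.py 530,-20,280,70 470,-110,290,40 442,-179,270,10 442,-179,230,-1.5 442,-179,72,-1.5 442,-179,63,-1.5
```

```text
t 43.92 tcp [570.   22.5 194.3] yaw 92.0 zaxis [-0.001  0.    -1.   ] F [ 0.9 -0.4 -0.6] gap 0.512 gf 37.5 q [-0.16  0.5   1.61 -0.    1.03 -1.76]
530,-20,280,70 -> [ 41.5 -41.1 -85.7] rz 22.0
470,-110,290,40 -> [  25.6 -105.1  -10. ] rz 30.0
442,-179,270,10 -> [-34.9 -65.8  20. ] rz 30.0
442,-179,230,-1.5 -> [ 0.  0. 40.] rz 11.5
442,-179,72,-1.5 -> [  0.   0. 158.] rz 0.0
442,-179,63,-1.5 -> [0. 0. 9.] rz 0.0
```

>>> {"fn": "move_arm", "kwargs": {
  "commands": "5 -5 -18 0 0 3 -0.5; 14 -14 -40 0 0 8 -0.5; 26 -26 -62 0 0 14 -0.5; 37 -37 -80 0 0 20 -0.5; 41 -41 -86 0 0 22 -0.5"
}}

```text
t: 44.55
tcp_pos: [0.5322, -0.0205, 0.2815]
tool_rot: [0.174, 0.985, -0.0, 0.001]
force: [0.2, 1.1, -1.2]
finger_gap: 0.505
gripper_force: 37.5
```

>>> {"fn": "move_arm", "kwargs": {
  "commands": "5 -20 -2 0 0 6 -0.5; 10 -41 -4 0 0 12 -0.5; 15 -62 -6 0 0 18 -0.5; 20 -84 -8 0 0 24 -0.5; 26 -105 -10 0 0 30 -0.5"
}}

```text
t: 45.18
tcp_pos: [0.4714, -0.11, 0.2898]
tool_rot: [0.424, 0.906, 0.0, -0.0]
force: [0.3, 0.2, -1.4]
finger_gap: 0.511
gripper_force: 37.5
```

>>> {"fn": "move_arm", "kwargs": {
  "commands": "-8 -15 3 0 0 6 -0.5; -16 -30 7 0 0 12 -0.5; -23 -44 12 0 0 18 -0.5; -30 -57 17 0 0 24 -0.5; -35 -66 20 0 0 30 -0.5"
}}

```text
t: 45.8
tcp_pos: [0.4435, -0.1792, 0.2695]
tool_rot: [0.644, 0.765, 0.0, -0.001]
force: [-0.4, -0.3, -2.1]
finger_gap: 0.511
gripper_force: 37.5
```

>>> {"fn": "move_arm", "kwargs": {
  "commands": "0 0 10 0 0 5 -0.5; 0 0 25 0 0 10 -0.5; 0 0 36 0 0 11.5 -0.5; 0 0 40 0 0 11.5 -0.5; 0 0 40 0 0 11.5 -0.5"
}}

```text
t: 46.42
tcp_pos: [0.4439, -0.1789, 0.2301]
tool_rot: [0.716, 0.698, -0.0, -0.0]
force: [0.1, 0.1, -1.3]
finger_gap: 0.51
gripper_force: 37.5
```

```bash
python3 plan.py 442,-179,72,-1.5 442,-179,63,-1.5
```

```text
t 46.42 tcp [ 443.9 -178.9  230.1] yaw -1.5 zaxis [-0.  0. -1.] F [ 0.1  0.1 -1.3] gap 0.51 gf 37.5 q [-0.62  0.33  1.79  0.    1.02 -0.59]
442,-179,72,-1.5 -> [-1.000e-01 -1.900e+00  1.581e+02] rz 0.0
442,-179,63,-1.5 -> [0. 0. 9.] rz 0.0
```

>>> {"fn": "move_arm", "kwargs": {
  "commands": "0 -2 25 0 0 0 -0.5; 0 -2 65 0 0 0 -0.5; 0 -2 110 0 0 0 -0.5; 0 -2 145 0 0 0 -0.5; 0 -2 157 0 0 0 -0.5"
}}

```text
t: 47.05
tcp_pos: [0.4415, -0.1787, 0.072]
tool_rot: [0.716, 0.698, -0.0, -0.001]
force: [0.3, 0.4, -0.9]
finger_gap: 0.51
gripper_force: 37.3
```

>>> {"fn": "move_arm", "kwargs": {
  "commands": "0 0 2 0 0 0 -0.5; 0 0 4 0 0 0 -0.5; 0 0 6 0 0 0 -0.5; 0 0 7 0 0 0 -0.5; 0 0 7.5 0 0 0 -0.5"
}}

```text
t: 47.68
tcp_pos: [0.442, -0.179, 0.0661]
tool_rot: [0.716, 0.698, 0.0, 0.0]
force: [-0.0, 0.2, -1.8]
finger_gap: 0.51
gripper_force: 37.3
```

>>> {"fn": "move_arm", "kwargs": {
  "commands": "0 0 0.5 0 0 0 -0.5; 0 0 1 0 0 0 -0.5; 0 0 1.5 0 0 0 -0.5; 0 0 1.5 0 0 0 -0.5; 0 0 1.5 0 0 0 -0.5"
}}

```text
t: 48.3
tcp_pos: [0.4418, -0.1789, 0.0643]
tool_rot: [0.716, 0.698, -0.0, -0.0]
force: [-0.9, -0.1, -1.4]
finger_gap: 0.51
gripper_force: 37.3
```

>>> {"fn": "move_arm", "kwargs": {
  "commands": "0 0 0.5 0 0 0 -0.5; 0 0 1 0 0 0 -0.5; 0 0 1.5 0 0 0 -0.5; 0 0 1.5 0 0 0 -0.5; 0 0 1.5 0 0 0 -0.5"
}}

```text
t: 48.92
tcp_pos: [0.4419, -0.1789, 0.0631]
tool_rot: [0.716, 0.698, 0.0, 0.0]
force: [-0.5, 1.1, 4.6]
finger_gap: 0.509
gripper_force: 38.1
```

Contact. I'll release, rise and go back towards the lid, taking pictures first.

>>> {"fn": "move_arm", "kwargs": {
  "commands": "0 0 0 0 0 0 -0.2; 0 0 0 0 0 0 0.2; 0 0 0 0 0 0 0.5; 0 0 0 0 0 0 0.5; 0 0 0 0 0 0 0.5"
}}

```text
t: 49.55
tcp_pos: [0.4418, -0.1789, 0.0627]
tool_rot: [0.716, 0.698, -0.0, -0.0]
force: [-0.3, -0.0, -0.3]
finger_gap: 0.752
gripper_force: 0.0
```

>>> {"fn": "move_arm", "kwargs": {
  "commands": "0 0 -8 0 0 0 0.5; 0 0 -30 0 0 0 0.5; 0 0 -80 0 0 0 0.5; 0 0 -135 0 0 0 0.5; 0 0 -175 0 0 0 0.7"
}}

```text
t: 50.18
tcp_pos: [0.4421, -0.1791, 0.2407]
tool_rot: [0.716, 0.698, 0.0, 0.001]
force: [0.8, 0.4, -0.2]
finger_gap: 0.851
gripper_force: 0.0
```

>>> {"fn": "move_arm", "kwargs": {
  "commands": "15 0 -25 0 0 -6 0.7; 30 0 -40 0 0 -14 0.7; 55 0 -50 0 0 -22 0.7; 75 0 -50 0 0 -30 0.7; 85 0 -50 0 0 -35 0.7"
}}

```text
t: 50.8
tcp_pos: [0.4435, -0.0927, 0.2885]
tool_rot: [0.472, 0.882, 0.0, 0.0]
force: [0.4, 0.1, -0.3]
finger_gap: 0.849
gripper_force: 0.0
```

```bash
python3 - <<'E'
from station import snapshot
from h import *
I={}
for n in("wrist","top","scene"):
    s=snapshot(n); np.savez(f"pics/{n}7.npz",**s); I[n]=s["image"][:,:,::-1]
a=cv2.resize(I["top"][125:275,145:410],None,fx=3,fy=3,interpolation=cv2.INTER_CUBIC)
cv2.imwrite("pics/t7.png",a)
E
python3 plan.py
```

```text
t 50.95 tcp [443.8 -93.5 288.2] yaw 33.5 zaxis [ 0. -0. -1.] F [0.5 0.5 0.1] gap 0.852 gf 0.0 q [-0.45  0.22  1.77 -0.    1.15 -1.04]
```

View pics/t7.png

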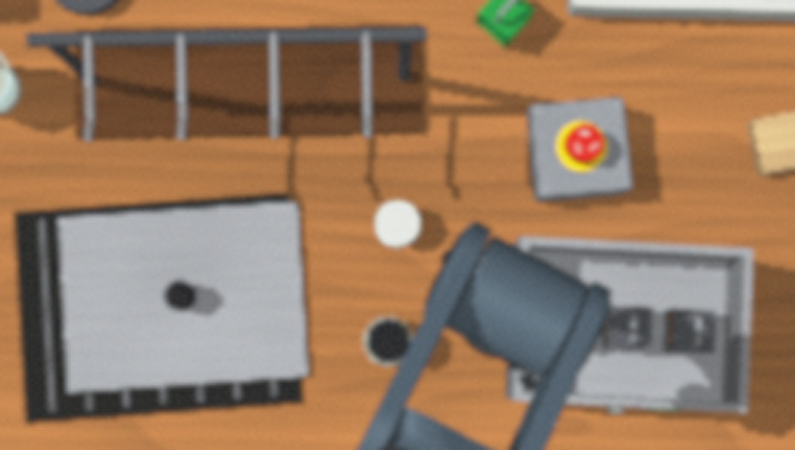

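All hooks are empty and the lanterns stand in the tank. The lid has been knocked toward -y on the mat: its corners are now at (57,215), (297,200), (309,377), (66,393) and the knob at (180,295). I'll re-measure it.

```bash
python3 - <<'E'
from h import *
np.set_printoptions(precision=4,suppress=True)
T=lambda x,y:(145+(x+.5)/3-.5,125+(y+.5)/3-.5)
s=load("top7")
Q=np.array([ray(s,*T(*p),.009) for p in[(57,215),(297,200),(309,377),(66,393)]])
d=Q[0]-Q[1]+Q[3]-Q[2]; print(Q.mean(0),[round(np.linalg.norm(Q[i]-Q[i-1]),4) for i in range(4)],np.degrees(np.arctan2(-d[0],d[1])))
k=ray(s,*T(180,295),.046); print(k, Q)
c=load("scene7"); print("scene knob px",proj(c,k))
cv2.imwrite("pics/s7.png",cv2.resize(c["image"][190:340,270:420,::-1],None,fx=4,fy=4,interpolation=cv2.INTER_CUBIC))
E
python3 plan.py 450,60,290,65 456,215,250,95 456,215,100,95
```

```text
[0.4659 0.223  0.009 ] [np.float64(0.1929), np.float64(0.2608), np.float64(0.1925), np.float64(0.2621)] 4.727372611722153
[0.4654 0.2207 0.046 ] [[0.5512 0.3613 0.009 ]
 [0.5725 0.1014 0.009 ]
 [0.3808 0.0841 0.009 ]
 [0.359  0.3453 0.009 ]]
scene knob px (np.float64(329.18176118913595), np.float64(266.1088982813362))
t 50.95 tcp [443.8 -93.5 288.2] yaw 33.5 zaxis [ 0. -0. -1.] F [0.5 0.5 0.1] gap 0.852 gf 0.0 q [-0.45  0.22  1.77 -0.    1.15 -1.04]
450,60,290,65 -> [124.6  89.9  -1.8] rz -31.5
456,215,250,95 -> [ 60.1 143.   40. ] rz -30.0
456,215,100,95 -> [ -0.   0. 150.] rz 0.0
```

>>> {"fn": "move_arm", "kwargs": {
  "commands": "22 16 0 0 0 -6 0.9; 48 35 0 0 0 -12 0.9; 75 55 0 0 0 -19 0.9; 102 74 -2 0 0 -26 0.9; 125 90 -2 0 0 -31.5 0.9"
}}

```text
t: 51.58
tcp_pos: [0.4503, 0.0605, 0.2901]
tool_rot: [0.216, 0.976, -0.0, 0.0]
force: [0.4, -0.9, 0.4]
finger_gap: 0.952
gripper_force: 0.0
```

>>> {"fn": "move_arm", "kwargs": {
  "commands": "12 30 5 0 0 -7 0.9; 25 60 12 0 0 -14 0.9; 40 95 22 0 0 -21 0.9; 52 127 34 0 0 -28 0.9; 60 148 40 0 0 -29.7 0.9"
}}

```text
t: 52.2
tcp_pos: [0.4584, 0.2203, 0.2493]
tool_rot: [-0.041, 0.999, -0.0, -0.0]
force: [-0.3, 0.5, 1.2]
finger_gap: 0.947
gripper_force: 0.0
```

```bash
python3 plan.py 465.5,222,90,94.7 465.5,222,17,94.7
python3 - <<'E'
from station import snapshot
from h import *
s=snapshot("wrist"); np.savez("pics/wrist8.npz",**s)
print("expect",proj(s,(.4655,.222,.046)))
g=cv2.cvtColor(s["image"],cv2.COLOR_RGB2GRAY); m=(g<45).astype(np.uint8)
n,l,st,ce=cv2.connectedComponentsWithStats(m)
for i in range(1,n):
    if 150<st[i,4]<8000: print(st[i],ce[i].round(1))
E
```

```text
t 52.2 tcp [458.4 220.3 249.3] yaw 94.7 zaxis [-0.001 -0.    -1.   ] F [-0.3  0.5  1.2] gap 0.947 gf 0.0 q [ 0.23  0.35  1.7  -0.    1.1  -1.43]
465.5,222,90,94.7 -> [ -7.2   1.1 159.3] rz 0.0
465.5,222,17,94.7 -> [-0.  0. 73.] rz 0.0
expect (np.float64(285.53582906376977), np.float64(195.07497257559066))
[400  11  45  38 509] [421.7  29.3]
[  0  85  13  59 502] [  4.2 119. ]
[387  90  44  55 942] [415.4 107.5]
[  68  124   48   41 1534] [ 91.7 144. ]
[548 293  12  38 257] [555.  315.5]
[421 402  16  18 171] [427.8 412.8]
```

Run:
```python
from h import *
s=load("wrist8"); cv2.imwrite("pics/w8.png",s["image"][:,:,::-1])
```

```text
(no output)
```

View pics/w8.png

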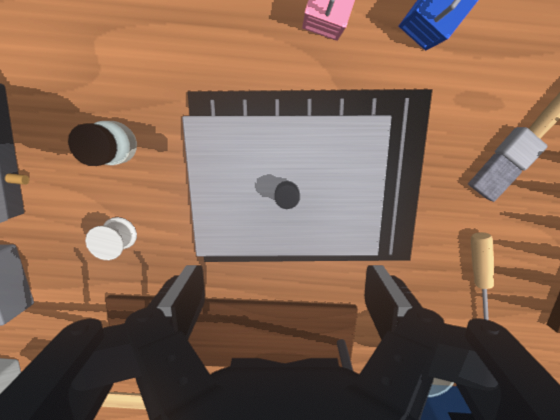

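The wrist view shows the knob at (287,195), matching the expected (285.5,195). The lid lies flat and square to the tool. I'll grip it.

>>> {"fn": "move_arm", "kwargs": {
  "commands": "-3 1 30 0 0 0 0.9; -6 1 75 0 0 0 0.9; -7 1 115 0 0 0 0.9; -7 1 150 0 0 0 0.9; -7 1 170 0 0 0 0.9",
  "grip_force": 70
}}

```text
t: 52.88
tcp_pos: [0.4649, 0.22, 0.0782]
tool_rot: [-0.04, 0.999, -0.0, -0.001]
force: [0.2, 0.1, 0.1]
finger_gap: 0.949
gripper_force: 0.0
```

>>> {"fn": "move_arm", "kwargs": {
  "commands": "0 0 20 0 0 0 0.9; 0 0 40 0 0 0 0.9; 0 0 54 0 0 0 0.9; 0 0 62 0 0 0 0.9; 0 0 62 0 0 0 0.9"
}}

```text
t: 53.5
tcp_pos: [0.4652, 0.2208, 0.0176]
tool_rot: [-0.041, 0.999, -0.0, -0.0]
force: [-0.4, -0.3, 0.3]
finger_gap: 0.953
gripper_force: 0.0
```

>>> {"fn": "move_arm", "kwargs": {
  "commands": "0 0 0 0 0 0 0; 0 0 0 0 0 0 -0.5; 0 0 0 0 0 0 -1; 0 0 0 0 0 0 -1; 0 0 0 0 0 0 -1"
}}

```text
t: 54.12
tcp_pos: [0.4657, 0.2215, 0.0188]
tool_rot: [-0.041, 0.999, 0.0, 0.001]
force: [-0.5, 1.8, 4.9]
finger_gap: 0.354
gripper_force: 68.8
```

```bash
python3 plan.py 465,222,60,94.7 450,222,250,94.7
```

```text
t 54.12 tcp [465.7 221.5  18.8] yaw 94.7 zaxis [ 0.002  0.001 -1.   ] F [-0.5  1.8  4.9] gap 0.354 gf 68.8 q [ 0.23  0.74  1.85  0.    0.55 -1.43]
465,222,60,94.7 -> [  0.7   0.5 -41.2] rz -0.0
450,222,250,94.7 -> [  14.9    1.2 -190. ] rz 0.0
```

>>> {"fn": "move_arm", "kwargs": {
  "commands": "0 0 -3 0 0 0 -1; 0 0 -10 0 0 0 -1; 0 0 -22 0 0 0 -1; 0 0 -38 0 0 0 -1; 0 0 -60 0 0 0 -1"
}}

```text
t: 54.75
tcp_pos: [0.4649, 0.2209, 0.0788]
tool_rot: [-0.041, 0.999, -0.0, -0.0]
force: [-0.2, -0.1, -4.6]
finger_gap: 0.354
gripper_force: 69.5
```

>>> {"fn": "move_arm", "kwargs": {
  "commands": "3 0 -25 0 0 0 -1; 7 0 -60 0 0 0 -1; 11 0 -100 0 0 0 -1; 15 0 -140 0 0 0 -1; 15 0 -165 0 0 0 -1"
}}

```text
t: 55.38
tcp_pos: [0.4498, 0.2198, 0.2458]
tool_rot: [-0.041, 0.999, 0.0, 0.001]
force: [0.4, 0.4, -3.8]
finger_gap: 0.357
gripper_force: 69.5
```

```bash
python3 plan.py 450,100,250,93 450,-90,250,90 441,-246.5,240,88.5 441,-246.5,155,88.5 441,-246.5,137.5,88.5
```

```text
t 55.38 tcp [449.8 219.8 245.8] yaw 94.7 zaxis [ 0.003  0.001 -1.   ] F [ 0.4  0.4 -3.8] gap 0.357 gf 69.5 q [ 0.23  0.34  1.72  0.    1.07 -1.42]
450,100,250,93 -> [   9.6 -119.4   -4.2] rz 1.7
450,-90,250,90 -> [   9.9 -189.7   -0. ] rz 3.0
441,-246.5,240,88.5 -> [   9.  -156.5   10. ] rz 1.5
441,-246.5,155,88.5 -> [ 0.  0. 85.] rz 0.0
441,-246.5,137.5,88.5 -> [ 0.   0.  17.5] rz 0.0
```

>>> {"fn": "move_arm", "kwargs": {
  "commands": "1 -15 -1 0 0 0 -1; 3 -40 -3 0 0 0.5 -1; 5 -65 -5 0 0 1 -1; 8 -92 -5 0 0 1.5 -1; 10 -119 -5 0 0 1.7 -1"
}}

```text
t: 56.0
tcp_pos: [0.4482, 0.0986, 0.2465]
tool_rot: [-0.026, 1.0, -0.0, -0.002]
force: [-0.5, 0.1, -3.9]
finger_gap: 0.351
gripper_force: 69.7
```

>>> {"fn": "move_arm", "kwargs": {
  "commands": "2 -35 0 0 0 0.6 -1; 4 -73 0 0 0 1.2 -1; 6 -112 0 0 0 1.8 -1; 8 -152 0 0 0 2.4 -1; 10 -190 0 0 0 3 -1"
}}

```text
t: 56.62
tcp_pos: [0.4481, -0.0915, 0.2466]
tool_rot: [0.001, 1.0, 0.0, -0.002]
force: [0.1, 0.3, -4.4]
finger_gap: 0.351
gripper_force: 69.7
```

>>> {"fn": "move_arm", "kwargs": {
  "commands": "2 -38 0 0 0 0.3 -1; 4 -75 0 0 0 0.6 -1; 6 -110 4 0 0 1 -1; 8 -143 8 0 0 1.5 -1; 9 -156 10 0 0 1.5 -1"
}}

```text
t: 57.25
tcp_pos: [0.4394, -0.2475, 0.2365]
tool_rot: [0.014, 1.0, 0.001, -0.001]
force: [0.2, 0.9, -3.9]
finger_gap: 0.351
gripper_force: 69.7
```

>>> {"fn": "move_arm", "kwargs": {
  "commands": "0 0 10 0 0 0 -1; 0 0 30 0 0 0 -1; 0 0 55 0 0 0 -1; 0 0 75 0 0 0 -1; 0 0 80 0 0 0 -1"
}}

```text
t: 57.88
tcp_pos: [0.4396, -0.2434, 0.1561]
tool_rot: [0.012, 1.0, 0.002, -0.002]
force: [-0.8, 0.1, -4.4]
finger_gap: 0.349
gripper_force: 69.8
```

```bash
python3 plan.py 441,-246.5,143,88.5 441,-246.5,137.5,88.5
```

```text
t 57.88 tcp [ 439.6 -243.4  156.1] yaw 88.6 zaxis [-0.004  0.004 -1.   ] F [-0.8  0.1 -4.4] gap 0.349 gf 69.8 q [-0.73  0.48  1.81  0.    0.86 -2.27]
441,-246.5,143,88.5 -> [-1.5 -3.1 13.1] rz 0.1
441,-246.5,137.5,88.5 -> [0.  0.  5.5] rz 0.0
```

>>> {"fn": "move_arm", "kwargs": {
  "commands": "-1 -1 4 0 0 0 -1; -1 -1 8 0 0 0 -1; -1 -1 11 0 0 0 -1; -1 -1 13 0 0 0 -1; -1 -1 13 0 0 0 -1"
}}

```text
t: 58.5
tcp_pos: [0.4419, -0.2469, 0.1448]
tool_rot: [0.013, 1.0, 0.0, -0.0]
force: [-0.8, -0.3, -3.6]
finger_gap: 0.35
gripper_force: 69.8
```

>>> {"fn": "move_arm", "kwargs": {
  "commands": "0 0 1 0 0 0 -1; 0 0 2 0 0 0 -1; 0 0 3 0 0 0 -1; 0 0 4 0 0 0 -1; 0 0 4 0 0 0 -1"
}}

```text
t: 59.12
tcp_pos: [0.4419, -0.2469, 0.1407]
tool_rot: [0.013, 1.0, 0.0, -0.0]
force: [0.4, 0.0, -3.9]
finger_gap: 0.35
gripper_force: 69.8
```

>>> {"fn": "move_arm", "kwargs": {
  "commands": "0 0 0.5 0 0 0 -1; 0 0 1 0 0 0 -1; 0 0 1.5 0 0 0 -1; 0 0 2 0 0 0 -1; 0 0 2 0 0 0 -1"
}}

```text
t: 59.75
tcp_pos: [0.4419, -0.2469, 0.1388]
tool_rot: [0.013, 1.0, -0.0, -0.0]
force: [0.3, -0.5, -3.1]
finger_gap: 0.351
gripper_force: 70.0
```

```bash
python3 plan.py
```

```text
t 59.75 tcp [ 441.9 -246.9  138.8] yaw 88.5 zaxis [-0. -0. -1.] F [ 0.3 -0.5 -3.1] gap 0.351 gf 70.0 q [-0.73  0.51  1.82 -0.    0.81 -2.28]
```

>>> {"fn": "move_arm", "kwargs": {
  "commands": "0 0 0.5 0 0 0 -1; 0 0 1 0 0 0 -1; 0 0 1.5 0 0 0 -1; 0 0 1.5 0 0 0 -1; 0 0 1.5 0 0 0 -1"
}}

```text
t: 60.38
tcp_pos: [0.442, -0.247, 0.1388]
tool_rot: [0.013, 1.0, -0.0, 0.0]
force: [-2.5, 1.4, 9.5]
finger_gap: 0.351
gripper_force: 71.2
```

>>> {"fn": "move_arm", "kwargs": {
  "commands": "0 0 0 0 0 0 -0.3; 0 0 0 0 0 0 0.3; 0 0 0 0 0 0 0.7; 0 0 0 0 0 0 0.7; 0 0 0 0 0 0 0.7"
}}

```text
t: 61.0
tcp_pos: [0.442, -0.247, 0.1372]
tool_rot: [0.013, 1.0, 0.0, -0.0]
force: [-0.2, 0.1, -0.2]
finger_gap: 0.85
gripper_force: 0.0
```

>>> {"fn": "move_arm", "kwargs": {
  "commands": "0 0 -15 0 0 0 0.7; 0 0 -45 0 0 0 0.6; 0 0 -85 0 0 0 0.6; 0 0 -105 0 0 0 0.6; 0 0 -105 0 0 0 0.6"
}}

```text
t: 61.62
tcp_pos: [0.4429, -0.2477, 0.2447]
tool_rot: [0.013, 1.0, -0.002, 0.002]
force: [-0.3, -0.5, 0.2]
finger_gap: 0.802
gripper_force: 0.0
```

```bash
python3 plan.py 629,-201,240,115 629,-201,110,115 629,-201,61,115
```

```text
t 61.62 tcp [ 442.9 -247.7  244.7] yaw 88.5 zaxis [ 0.004 -0.004 -1.   ] F [-0.3 -0.5  0.2] gap 0.802 gf 0.0 q [-0.73  0.35  1.71  0.    1.08 -2.28]
629,-201,240,115 -> [-184.8   51.6    4.7] rz -26.5
629,-201,110,115 -> [ -0.   0. 130.] rz 0.0
629,-201,61,115 -> [-0.  0. 49.] rz 0.0
```

>>> {"fn": "move_arm", "kwargs": {
  "commands": "-25 7 0 0 0 -4 0.6; -65 18 0 0 0 -11 0.6; -110 31 0 0 0 -18 0.6; -155 43 2 0 0 -24 0.6; -185 52 3 0 0 -26.5 0.6"
}}

```text
t: 62.25
tcp_pos: [0.6294, -0.1988, 0.2376]
tool_rot: [-0.218, 0.976, 0.001, -0.001]
force: [0.4, 0.1, -0.7]
finger_gap: 0.798
gripper_force: 0.0
```

>>> {"fn": "move_arm", "kwargs": {
  "commands": "0 0 20 0 0 0 0.6; 0 0 55 0 0 0 0.6; 0 0 95 0 0 0 0.6; 0 0 120 0 0 0 0.6; 0 0 125 0 0 0 0.6"
}}

```text
t: 62.88
tcp_pos: [0.6261, -0.1988, 0.111]
tool_rot: [-0.216, 0.976, 0.002, -0.003]
force: [-0.2, 0.1, 0.1]
finger_gap: 0.8
gripper_force: 0.0
```

```bash
python3 plan.py 629,-201,61,115
python3 - <<'E'
from station import snapshot
from h import *
s=snapshot("wrist"); np.savez("pics/wrist9.npz",**s)
t=snapshot("top"); np.savez("pics/top9.npz",**t)
print(proj(s,(.629,-.201,.089)))
cv2.imwrite("pics/v9.png",np.hstack([cv2.resize(s["image"],(440,330)),cv2.resize(t["image"][140:290,280:440],(352,330),interpolation=cv2.INTER_CUBIC)])[:,:,::-1])
E
```

```text
t 62.88 tcp [ 626.1 -198.8  111. ] yaw 115.0 zaxis [-0.006  0.003 -1.   ] F [-0.2  0.1  0.1] gap 0.8 gf 0.0 q [-0.48  0.71  1.44 -0.    0.99 -2.48]
629,-201,61,115 -> [-1.7 -3.3 50. ] rz -0.0
(np.float64(280.0133594851121), np.float64(255.30297074610104))
```

View pics/v9.png

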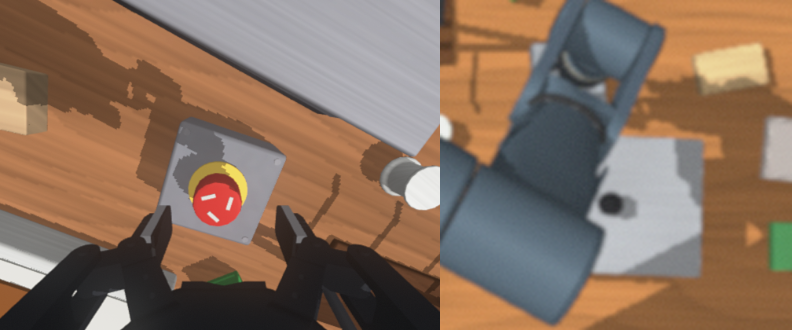

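The wrist view shows the cap at about (276,258) full-scale, against (280,255) predicted, centred between the fingers. I'll lower, grip and turn clockwise (+z), following the cap up.

>>> {"fn": "move_arm", "kwargs": {
  "commands": "-1 -1 12 0 0 0 0.6; -1 -1 28 0 0 0 0.6; -1 -1 42 0 0 0 0.6; -1 -1 49 0 0 0 0.6; -1 -1 49 0 0 0 0.6",
  "grip_force": 30
}}

```text
t: 63.6
tcp_pos: [0.6291, -0.2001, 0.0644]
tool_rot: [-0.216, 0.976, 0.001, -0.001]
force: [0.3, -0.4, -0.4]
finger_gap: 0.8
gripper_force: 0.0
```

```bash
python3 plan.py 629,-201,61,115
```

```text
t 63.6 tcp [ 629.1 -200.1   64.4] yaw 115.0 zaxis [-0.001  0.001 -1.   ] F [ 0.3 -0.4 -0.4] gap 0.8 gf 0.0 q [-0.48  0.78  1.46 -0.    0.91 -2.48]
629,-201,61,115 -> [ 0.5 -0.8  3.4] rz -0.0
```

>>> {"fn": "move_arm", "kwargs": {
  "commands": "0 0 0 0 0 0 0.2; 0 0 0 0 0 0 -0.2; 0 0 0 0 0 0 -0.5; 0 0 0 0 0 0 -0.7; 0 0 0 0 0 0 -0.7"
}}

```text
t: 64.22
tcp_pos: [0.6308, -0.2019, 0.0665]
tool_rot: [-0.216, 0.976, -0.002, 0.001]
force: [0.2, -6.2, 4.1]
finger_gap: 0.455
gripper_force: 32.1
```

>>> {"fn": "move_arm", "kwargs": {
  "commands": "0 0 0 0 0 6 -0.7; 0 0 -1 0 0 12 -0.7; 0 0 -2 0 0 19 -0.7; 0 0 -3 0 0 26 -0.7; 0 0 -3.5 0 0 32 -0.7"
}}

```text
t: 64.85
tcp_pos: [0.6306, -0.2006, 0.0703]
tool_rot: [0.063, 0.998, -0.0, 0.001]
force: [0.4, -2.5, 6.9]
finger_gap: 0.454
gripper_force: 32.4
```

>>> {"fn": "move_arm", "kwargs": {
  "commands": "0 0 -1 0 0 7 -0.7; 0 0 -2 0 0 14 -0.7; 0 0 -3 0 0 20 -0.7; 0 0 -4 0 0 26 -0.7; 0 0 -4.5 0 0 31 -0.7"
}}

```text
t: 65.47
tcp_pos: [0.631, -0.1993, 0.0746]
tool_rot: [0.327, 0.945, 0.001, 0.001]
force: [2.4, 0.8, 4.0]
finger_gap: 0.457
gripper_force: 32.1
```

```bash
python3 plan.py; python3 -c "
from station import telemetry; print(telemetry.sense()['ft_torque'])"
```

```text
t 65.47 tcp [ 631.  -199.3   74.6] yaw 51.9 zaxis [ 0.003  0.001 -1.   ] F [2.4 0.8 4. ] gap 0.457 gf 32.1 q [-0.48  0.77  1.45  0.    0.92 -1.38]
[ 0.09269098 -0.44254847  0.25344088]
```

>>> {"fn": "move_arm", "kwargs": {
  "commands": "0 0 0 0 0 2 -0.7; 0 0 -0.5 0 0 2 -0.7; 0 0 -0.5 0 0 2 -0.2; 0 0 -0.5 0 0 2 0.4; 0 0 -0.5 0 0 2 0.6"
}}

```text
t: 66.1
tcp_pos: [0.6277, -0.1997, 0.0726]
tool_rot: [0.342, 0.94, 0.0, -0.002]
force: [0.6, 1.3, -0.1]
finger_gap: 0.799
gripper_force: 0.0
```

>>> {"fn": "move_arm", "kwargs": {
  "commands": "0 0 -5 0 0 0 0.6; 0 0 -35 0 0 0 0.6; 0 0 -90 0 0 0 0.6; 0 0 -145 0 0 0 0.6; 0 0 -190 0 0 0 0.6"
}}

```text
t: 66.72
tcp_pos: [0.6294, -0.2005, 0.2663]
tool_rot: [0.342, 0.94, -0.0, 0.001]
force: [0.7, -2.1, 0.1]
finger_gap: 0.801
gripper_force: 0.0
```

```bash
python3 plan.py 540,80,310,60
```

```text
t 66.72 tcp [ 629.4 -200.5  266.3] yaw 50.0 zaxis [ 0.001 -0.001 -1.   ] F [ 0.7 -2.1  0.1] gap 0.801 gf 0.0 q [-0.48  0.54  1.3  -0.    1.3  -1.35]
540,80,310,60 -> [248.9 157.3 -43.7] rz -10.0
```

>>> {"fn": "move_arm", "kwargs": {
  "commands": "35 22 -20 0 0 0 0.6; 80 50 -44 0 0 0 0.6; 125 79 -44 0 0 0 0.6; 165 104 -44 0 0 0 0.6; 200 126 -44 0 0 0 0.6"
}}

```text
t: 67.35
tcp_pos: [0.556, 0.0263, 0.308]
tool_rot: [0.342, 0.94, -0.0, -0.0]
force: [0.3, -0.5, 0.1]
finger_gap: 0.8
gripper_force: 0.0
```

>>> {"fn": "move_arm", "kwargs": {
  "commands": "40 26 0 0 0 0 0.6; 80 52 0 0 0 0 0.6; 105 68 0 0 0 0 0.6; 110 72 0 0 0 0 0.6; 110 72 0 0 0 0 0.6"
}}

```text
t: 67.97
tcp_pos: [0.5195, 0.1503, 0.3079]
tool_rot: [0.342, 0.94, -0.0, 0.0]
force: [0.6, -0.3, 0.1]
finger_gap: 0.799
gripper_force: 0.0
```

Run:
```python
from station import snapshot
from h import *
t=snapshot("top"); c=snapshot("scene"); np.savez("pics/top10.npz",**t); np.savez("pics/scene10.npz",**c)
f=lambda im,w,h: cv2.resize(im,(w,h),interpolation=cv2.INTER_CUBIC)
o=[f(load("scene%d"%i)["image"][175:245,180:260],200,175) for i in(0,1)]+[f(c["image"][175:245,180:260],200,175)]
a=np.hstack([f(t["image"][60:310,:],600,268)]); b=f(t["image"][150:275,300:420],305,318)
L=np.zeros((590,800,3),np.uint8); L[:175,:600]=np.hstack(o); L[180:448,:600]=a
L[180:180+0,:]=0
cc=f(c["image"][130:240,170:310],200,157); L[0:157,600:800]=cc
L[450:590,:600]=f(t["image"][150:275,210:420],600,357)[100:240] 
cv2.imwrite("pics/f.png",L[:,:,::-1])
# red cap centroid in each scene image
for n in("scene0","scene1","scene10"):
    im=load(n)["image"].astype(int); m=(im[:,:,0]>150)&(im[:,:,1]<60)&(im[:,:,2]<70); m[:170]=0;m[260:]=0;m[:,:180]=0;m[:,260:]=0
    v,u=np.nonzero(m); print(n,u.mean().round(2),v.mean().round(2),len(u))
# lid: bright grey region
im=t["image"]; h=cv2.cvtColor(im,cv2.COLOR_RGB2HSV); m=((h[:,:,1]<50)&(h[:,:,2]>95)).astype(np.uint8); m[:193]=0;m[280:]=0;m[:,:300]=0;m[:,:]=cv2.morphologyEx(m,cv2.MORPH_OPEN,np.ones((5,5)))
n,l,st,ce=cv2.connectedComponentsWithStats(m); i=1+st[1:,4].argmax(); print(st[i])
q=cv2.boxPoints(cv2.minAreaRect(np.argwhere(l==i)[:,::-1].astype(np.float32)))
W=np.array([ray(t,*p,.129) for p in q]); print(W.round(4), W.mean(0))
```

```text
scene0 208.66 198.36 47
scene1 209.0 199.75 28
scene10 208.56 198.67 43
[ 313  200   87   66 5254]
[[ 0.3488 -0.1164  0.129 ]
 [ 0.5388 -0.1201  0.129 ]
 [ 0.5349 -0.3816  0.129 ]
 [ 0.3448 -0.3757  0.129 ]] [ 0.44183966 -0.24846056  0.129     ]
```

View pics/f.png

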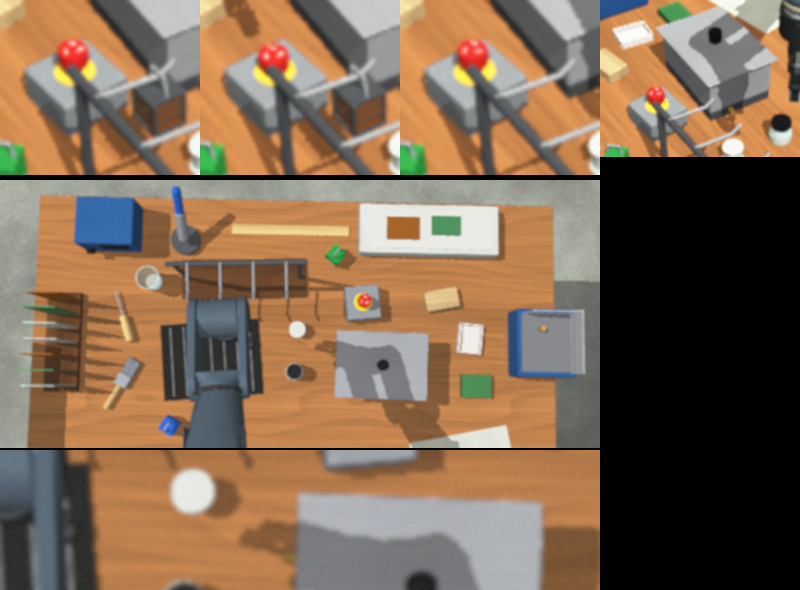

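The lid covers the tank: centre (0.442,-0.248) against the tank's (0.440,-0.247), and square. The bench is in order. The cap looks up, so I'll check its height more precisely.

Run:
```python
from h import *
for b in("scene","top"):
  r={}
  u,v=(208,198) if b=="scene" else (340,173)
  for n in("0","1","10","7","3"):
    im=load(b+n)["image"].astype(float); d=np.clip(im[:,:,0]-1.3*im[:,:,1]-20,0,None)[v-11:v+9,u-12:u+12]
    V,U=np.mgrid[:20,:24]; print(b,n,round((U*d).sum()/d.sum(),2),round((V*d).sum()/d.sum(),2),round(d.sum()), d.sum(1).round().astype(int)[2:12])
s=load("scene0"); print(proj(s,(.629,-.201,.097)),proj(s,(.629,-.201,.089)))
```

```text
scene 0 12.27 8.73 14522 [ 243  415  693  901 1225 1182 1218 1470 1656 1629]
scene 1 12.6 9.82 12453 [ 190  171  186  306  703 1097 1256 1035 1099 1446]
scene 10 12.32 8.71 14710 [ 236  393  681  980 1364 1265 1120 1441 1706 1624]
scene 7 12.52 9.79 12454 [ 193  167  176  297  689 1078 1238 1025 1080 1433]
scene 3 12.52 9.73 12574 [ 203  179  186  314  706 1096 1258 1034 1102 1447]
top 0 11.9 10.14 10591 [   0    0  183  461  593  916 1334 1357 1108  911]
top 1 11.11 11.12 9933 [   0    0    0    0  168  662 1193 1410 1226  921]
top 10 11.76 10.15 10898 [   0    0  182  474  658  936 1302 1403 1206  911]
top 7 11.51 10.58 10569 [   0    0   42  368  539  706 1150 1438 1245  957]
top 3 11.5 10.58 10556 [   0    0   44  367  550  698 1147 1435 1241  973]
(np.float64(209.62669813158976), np.float64(192.74374721027465)) (np.float64(209.81955988413807), np.float64(194.58513945832942))
```

The cap's image profile matches the original "up" state (centroid row 8.71 against 8.73; pressed was 9.8). I'm handing in.

```bash
python3 -c "
from station import ticket; print(ticket.sign_off())"
```

```text
the job is handed in; nothing more can be done
None
```

The job is handed in: stop button pressed first, all three lanterns upright on the tank floor, the lid back square over the tank (it was knocked aside on the mat partway through, so I re-measured it before lifting), and the button turned until it popped back out.

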